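# Put the jar away in the lab chest with a stayed lid

### The arm

A 6-joint arm with a two-finger parallel gripper is mounted at the origin on a cart in front of the work surface, level with it; the furniture and walls round the work are solid. World frame = base frame: x ahead of the robot, y to its left, z up, the work surface at z = 0. Lengths are in m, angles in rad, forces in N, time in s.
With the tool pointing down it reaches from about 0.35 to 0.775 m from the base axis. Payload 7.3 kg.
Tool frame: the origin (TCP) lies on the front face of the gripper's body, between the roots of the fingers; the fingertips stand 66 mm ahead of it and the grasp point (between the pads) lies 47 mm ahead of it; z points along the fingers, y is the line along which they close (so a half turn about z gives the same grasp; the last joint's range is limited). The gripper opens to 92 mm and grips with 3 to 60 N. Pads are 19 mm wide; open, the fingers measure 130 mm over their backs; the gripper's body (75 mm by 190 mm) begins 47 mm behind the grasp point.
Start: joints at [-1.432, 0.342, 1.524, -0, 1.275, -0.146], TCP at [0.148, -0.504, 0.292] pointing down, gripper open.
Joint ranges: [-2.53, 2.53], [-0.77, 2.02], [0.04, 2.7], [-1, 4.14], [0.28, 2.66], [-3.11, 3.11]. Speed limits (rad/s): [2.57, 2.57, 3.14, 3.14, 3.14, 3.14].

### API

Orientations are given as a rotation vector (axis times angle).
In Python, from workcell import sense, camera, calibration, hand_in, outline_of, place_of gives the robot as it stands. The module is installed in compiled form; this text tells all that it offers.
- The arm moves only by the tool play_rows, never from a script. Its argument "steps" is a list of rows, each an object with "travel": the shift along the tool's x, y, z scaled (see below), a list of three; "angular": the turn, a rotation vector about the tool's x, y, z scaled (see below), a list of three; "gripper": the closure, from -1 (fully open) to 1 (shut), so that 0 is half open. In form: [{"travel": [x, y, z], "angular": [rx, ry, rz], "gripper": gripper}, ...]. A call has 1 to 8 rows; each row shifts and turns the commanded pose from where the row before left it, along the tool's axes as they then stand; what a row does not reach is not made up. The controller multiplies each number of a shift by 800 mm and each number of a turn by 360 degrees. A row lasts 1/12 s, in which the tool goes at most 41.7 mm and 7.16 degrees, less where a joint would pass 70% of its speed; a pose out of reach is approached as far as the arm can. A call with a number of a shift or a turn outside -1 to 1 is refused whole. A call with a gripper value outside its range is refused whole. The fingers move at their own pace and stop on an object; the grip force is fixed at half the most. Time passes only in rows, so rows that do not move let the fingers close. It gives the time, the measured TCP pose, the force, the opening and the grip force at its end, in the units of the state.
- sense(): the state, without advancing time (a new reading comes with each control period).
- camera(name): name is "side" or "top"; returns the picture (480x640x3 uint8, red, green, blue); there is no depth.
- calibration(name): a dict with "intrinsics" (3x3 intrinsics, pixels), "dist_coeffs" ([k1, k2, p1, p2, k3] as OpenCV has them; the pictures are not rectified), "R" (3x3) and "t" (3): a world point X has camera coordinates R X + t. Camera axes: x right, y down, z forward; pixel columns grow to the right and rows downward; lengths in m; the calibration is good to about 2 mm. A picture is of the moment at which its call begins. calibration takes no time and is no camera call.
- hand_in(): hands the job in; it is judged then, once.
Trained networks look in the newest picture that a camera, given by its name, has taken for a name from the list of things; names that differ only in an ending like _2 or _b are one class to them, and where a whole thing is asked for, a point or a joint stands for the part that bears it (a point fixed in the world has none). Each returns a list of dicts, best first, with "confidence" (0 to 1); they miss things now and then, are a little off and sometimes report something else, mostly with a low value. They report only what shows in the picture. A call takes as long as a camera call. They do not tell look-alikes from the thing itself.
- outline_of(camera, name): "region" (480x640 bool, what is visible of it) and "box" ([centre column, centre row, width, height] in pixels, round what is visible of it).
- place_of(camera, name): "point" ([row, column] in pixels: a listed point, or the origin of a listed thing).
The state is a dict: "time": time; "q": joint angles; "joint_vel": joint speeds; "joint_efforts": joint torques, N m; "tcp_pos": TCP position; "orientation": TCP orientation; "wrist_force": force on the tool from outside, world axes, zero at the start; "wrist_torque": the same for the moment, N m; "opening": finger opening in m; "grasp_force": force on a finger pad.
Only numpy, scipy, OpenCV 4.12 (cv2) and the standard library are available. Lean on these libraries where they do the work, as an engineer would, in place of code of your own. Each camera call takes 0.05 s, during which the arm holds its last target. There are 200 camera calls.

### The job

Push the chest's lid up from under its front lip until the folding stay at its right-hand side locks and holds it open by itself, then take the small squat jar from between the beaker and the vial and stand it upright on the chest's floor, in the free bay between the low partition and the relay box. With the jar in, press the stay's knee back and down to break it, and ease the lid down on the hand - do not let it drop - until it is fully shut. Do not knock over or shift the beaker, the vial and the bottle standing around.

Things in the scene. Friction and masses are not known exactly. Their poses are not given: they have to be found in the camera images.
- chest: Fixed grey sheet-metal chest, 160 (x) x 300 (y) x 80 mm high to the rim, walls 5 mm. Origin: centre of its underside; x points from the front wall to the hinged back wall, y left, z up. Its floor is 6 mm above the origin. A low partition (top at z = 46, 4 mm thick) at y = -95 mm cuts off a narrow well for the stay at the right. The jar's bay lies from there to the relay box, y = -93 to about +55 mm.
- chest_lid (a joint): Lid angle, rad: 0 shut, grows as it opens; 1.45 with the stay straight, 1.44 standing on the locked stay, stop at 1.46. The lid is a flat 4 mm plate, 300 mm wide, 195 mm from hinge line to free edge: shut, it overhangs the front wall by a 35 mm lip, underside 82 mm above the bench. 0.7 kg (3.5 N at the lip). Slowed by a damper, but with the stay not locked it falls shut, up to 1.1 rad/s.
- lid_hinge (a point): Middle of the lid's hinge line, on the chest: x = +80, y = 0, z = +84 mm in the chest frame. The line runs along the chest's y; the lid's plate is centred on its height.
- stay_upper (a joint): Knee angle of the folding stay, rad: 0 folded (lid shut), 2.73 straight, 2.93 locked over centre (stop). It straightens as the lid rises; a light spring then pulls it over centre. While the lid is still pushed against its stop the knee stays near 2.75 and locks when the lid is let go. 1 to 2 N on the knee breaks it; below about 2.2 rad the lid's weight folds it. Pressing on the lid does not unlock it.
- stay_knee (a point): Centre of the stay's knee pin, dark steel, 20 mm diameter and long (along the chest's y). The stay, two 74 mm steel bars, runs in the chest's plane y = -124 mm from a pivot on the chest (x = -28, z = 52) to the lid, 88 mm from the hinge. Locked, the knee is at x = +10, z = +115 mm and bulges to the front; to break it push it 35 mm back (+x) and down at 45 degrees.
- lid_edge (a point): Middle of the lid's free (front) edge, half-way through its thickness; moves with the lid. Chest frame with the lid shut: x = -115, y = 0, z = +84 mm. Its x axis lies in the lid towards the hinge.
- chest_bay (a point): A good spot for the jar: on the chest's floor in the free bay, x = -38, y = +5, z = +6 mm in the chest frame.
- jar_center (a point): Centre (half-way up) of the small violet specimen jar with a paler cap, the thing to be put away: body 48 mm diameter up to 45 mm, cap 34 mm, 57 mm high in all, 0.06 to 0.11 kg; it stands on the bench right of the chest. Along its own x axis it has the beaker close on one side (+x) and the vial on the other (-x); along its y axis there is room for the fingers.
- beaker: Bystander: glass beaker, 56 mm diameter, 70 mm high, about 70 mm from the jar. Origin: centre of its underside.
- vial_loose: Bystander: small vial with a screw cap, 25 mm diameter, 65 mm high, about 55 mm from the jar. Origin: centre of its underside.
- bottle: Bystander: reagent bottle with a cap, 60 mm diameter, 118 mm high, in front of the left part of the chest's lip. Origin: centre of its underside.
- relay_box: White relay box fixed in the left end of the chest, 75 mm along the chest's y, 90 mm along its x, 50 mm high. Origin: centre of its underside.
Mind the look-alikes: they are no part of the job. What is shaped like the part that bears jar_center but green, orange or yellow is not meant.

How it is judged:
By the outcome, as a careful person would: the job done as asked, in the order asked, and still so for the second after the job is handed in, with the robot touching nothing.
It also fails if it takes over 72 s, if anything falls off the work surface, if the arm or the gripper's body presses on something with over 40 N, if the wrist force passes 120 N, or if a joint passes its speed limit or range.

## Working session

There is one attempt and no reset: what is moved stays moved. The work goes in short steps, Python scripts to look and compute and a tool call to move; the robot and the scene stay as the last step left them, time stands still between calls to the robot, and variables do not carry over. Pictures are saved under pics/ and viewed, at most 10 in all, crops included, and the job is handed in when it is done.

Besides the shell and the picture viewer there is one more tool, called in YAML: its name, and indented under it one key for each argument. play_rows: Moves the arm, as the interface text tells. Shifts and turns lie within -1 to 1; 1 stands for 800 mm of shift or 360 degrees of turn. Its arguments: {"type":"object","properties":{"steps":{"type":"array"}},"required":["steps"]}

```bash
mkdir -p pics
cat > h.py <<'E'
import numpy as np, cv2
from workcell import *
def cal(n):
    c=calibration(n); return [np.array(c[k],float) for k in("intrinsics","dist_coeffs","R","t")]
def ray(n,px): # px = (col,row)
    K,D,R,t=cal(n); u=cv2.undistortPoints(np.array([[px]],float),K,D)[0,0]
    return -R.T@t, R.T@np.array([u[0],u[1],1.])
def onz(n,px,z):
    o,d=ray(n,px); return o+d*(z-o[2])/d[2]
def tri(pa,pb,a="side",b="top"):
    o1,d1=ray(a,pa);o2,d2=ray(b,pb);d1/=np.linalg.norm(d1);d2/=np.linalg.norm(d2)
    s=np.linalg.lstsq(np.c_[d1,-d2],o2-o1,rcond=None)[0]
    A=o1+d1*s[0];B=o2+d2*s[1]; return (A+B)/2,np.linalg.norm(A-B)
def proj(n,X):
    K,D,R,t=cal(n); return cv2.projectPoints(np.atleast_2d(X).astype(float),cv2.Rodrigues(R)[0],t,K,D)[0][:,0]
E
python3 - <<'E'
from h import *
np.set_printoptions(precision=3,suppress=True)
for c in("side","top"):
    im=camera(c); cv2.imwrite(f"pics/{c}0.png",im[:,:,::-1])
    K,D,R,t=cal(c); print(c,"pos",-R.T@t,"fwd",R[2])
    for n in["chest","lid_hinge","lid_edge","stay_knee","chest_bay","jar_center","beaker","vial_loose","bottle","relay_box"]:
        print(n,[(np.round(p["point"][::-1],1).tolist(),round(p["confidence"],2)) for p in place_of(c,n)[:4]])
print(sense())
E
```

```text
side pos [0.885 0.79  0.989] fwd [-0.239 -0.663 -0.71 ]
chest [([329.5, 291.8], 0.56)]
lid_hinge []
lid_edge [([374.6, 245.5], 0.57)]
stay_knee []
chest_bay []
jar_center [([354.8, 153.5], 0.9), ([322.5, 166.6], 0.73), ([313.2, 187.9], 0.66), ([351.9, 193.3], 0.57)]
beaker [([299.1, 165.4], 0.8)]
vial_loose [([341.8, 180.0], 0.63), ([374.2, 243.1], 0.38)]
bottle []
relay_box []
top pos [ 0.385 -0.065  1.144] fwd [ 0.162 -0.008 -0.987]
chest [([260.2, 225.2], 0.73)]
lid_hinge [([246.3, 188.2], 0.7)]
lid_edge [([276.6, 264.5], 0.67), ([241.3, 324.7], 0.16)]
stay_knee [([414.1, 295.5], 0.16)]
chest_bay []
jar_center [([398.4, 256.6], 0.91), ([384.7, 293.7], 0.87), ([442.5, 323.2], 0.71), ([437.0, 275.7], 0.56)]
beaker [([458.4, 261.5], 0.93)]
vial_loose [([275.2, 266.9], 0.54), ([417.0, 296.6], 0.41)]
bottle [([242.8, 324.7], 0.97)]
relay_box [([246.7, 188.8], 0.51)]
{'time': 1.1, 'q': array([-1.432,  0.342,  1.524, -0.   ,  1.275, -0.146]), 'joint_vel': array([ 0.   ,  0.   ,  0.001,  0.001, -0.001,  0.   ]), 'joint_efforts': array([  0.001, -43.114, -24.448,   0.072,   0.048,   0.   ]), 'tcp_pos': array([ 0.148, -0.504,  0.292]), 'orientation': array([ 3.11 ,  0.446, -0.   ]), 'wrist_force': array([ 0.099, -0.44 , -0.082]), 'wrist_torque': array([-0.037,  0.039,  0.041]), 'grasp_force': 0.0, 'opening': 0.09193785414798875}
```

View pics/side0.png

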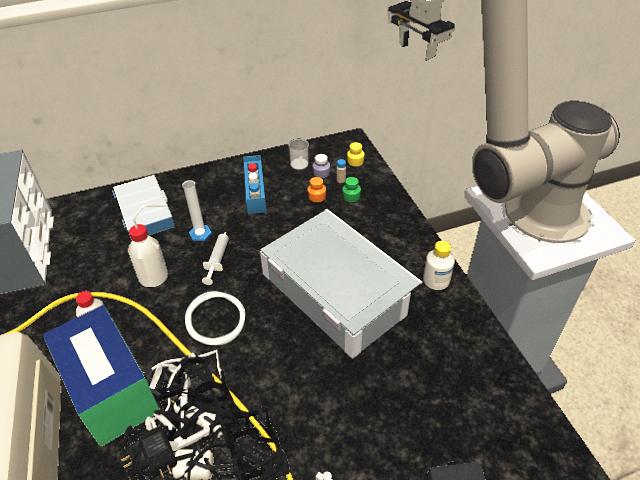

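View pics/top0.png

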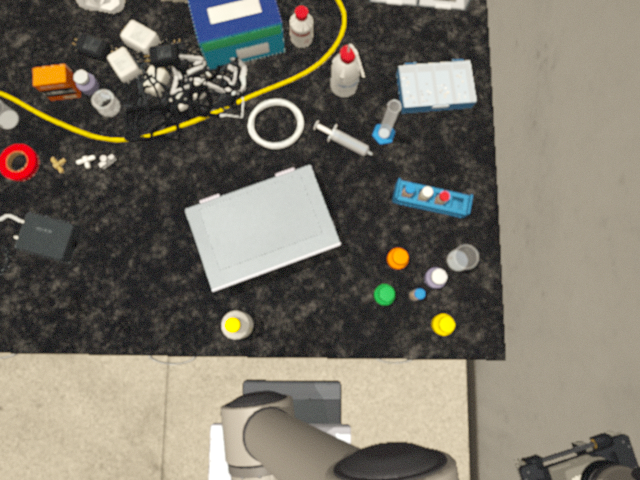

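The side view shows the chest with its lid shut around (340,280), the violet jar at (321,166), the beaker at (299,153), the vial at (341,170) and the bottle at (438,268). In the top view the lid's corners are at about (187,213), (213,290), (340,243) and (313,167), the violet jar is at (437,276), the beaker at (463,258), the vial at (418,295) and the bottle at (237,325). The orange, green and yellow jars are the decoys.

Run:
```python
from h import *
np.set_printoptions(precision=4,suppress=True)
camera("top"); camera("side")
for nm in("chest_lid","chest"):
  for o in outline_of("top",nm)[:2]:
    m=o["region"].astype(np.uint8); print(nm,o["confidence"],o["box"],m.sum())
    c=max(cv2.findContours(m,0,2)[0],key=cv2.contourArea)
    P=np.array([onz("top",p[0],.086)[:2] for p in c.astype(float)],np.float32)
    r=cv2.minAreaRect(P*1000); print(r)
print("lid_edge",onz("top",(276.6,264.5),.084),"hinge",onz("top",(246.3,188.2),.084))
corn=np.array([onz("top",p,.086)[:2] for p in((187,213),(213,290),(340,243),(313,167))]);print("corners",corn)
# jar etc from outlines (both cameras)
for nm,h in(("jar_center",.0285),("beaker",0),("vial_loose",0),("bottle",0)):
  for c in("top","side"):
    for p in place_of(c,nm)[:4]:
      px=p["point"][::-1]; print(nm,c,np.round(px,1),round(p["confidence"],2),onz(c,px,h)[:2])
for nm in("jar_center","beaker","vial_loose","bottle"):
    for o in outline_of("top",nm)[:5]: print(nm,np.round(o["box"],1),round(o["confidence"],2))
```

```text
chest_lid 0.97 [262.1, 229.6, 154.2, 123.5] 11569
((591.6259155273438, 46.85484313964844), (197.0587615966797, 303.41400146484375), 21.225868225097656)
chest 0.61 [260.6, 226.9, 151.9, 127.5] 11555
((595.564208984375, 48.01055908203125), (203.39093017578125, 301.2014465332031), 21.53961944580078)
lid_edge [0.5072 0.0118 0.084 ] hinge [0.6802 0.0852 0.084 ]
corners [[ 0.6201  0.2159]
 [ 0.4487  0.1492]
 [ 0.5572 -0.128 ]
 [ 0.7321 -0.0654]]
jar_center top [397.3 254.2] 0.85 [ 0.5421 -0.2659]
jar_center top [384.1 295.9] 0.71 [ 0.4444 -0.2341]
jar_center top [434.8 276.2] 0.62 [ 0.4917 -0.3529]
jar_center top [441.9 322.7] 0.57 [ 0.385  -0.3666]
jar_center side [351.1 191.2] 0.87 [ 0.4518 -0.2268]
jar_center side [312.5 190.9] 0.83 [ 0.5453 -0.2634]
jar_center side [355.7 157.2] 0.69 [ 0.3861 -0.3557]
jar_center side [318.9 162.7] 0.52 [ 0.4901 -0.3687]
beaker top [454.9 262.1] 0.59 [ 0.5291 -0.4097]
beaker side [298.6 167.7] 0.7 [ 0.5392 -0.4021]
vial_loose top [416. 296.] 0.6 [ 0.4468 -0.3142]
vial_loose side [340.4 181.7] 0.46 [ 0.4515 -0.3038]
bottle top [240.4 326.7] 0.61 [0.3694 0.0986]
bottle side [436.1 279.8] 0.85 [0.372  0.0977]
jar_center [443.3 326.3  24.   22. ] 0.84
jar_center [435.4 277.6  20.2  23.5] 0.77
jar_center [398.2 256.6  21.1  25.4] 0.69
jar_center [384.6 295.4  18.2  20.2] 0.58
beaker [462.  257.9  31.3  27.3] 0.59
vial_loose [417.1 295.4  12.9  11.6] 0.49
bottle [239.5 324.2  28.8  24.3] 0.9
```

```bash
cat >> h.py <<'E'
from scipy.spatial.transform import Rotation as Ro
YAW=np.radians(21.3); O=np.array([.608,.053,0.])
C=Ro.from_euler('z',YAW).as_matrix()
def w(p): return O+C@np.array(p)/1000.   # chest mm -> world m
def inch(X): return C.T@(np.array(X)-O)*1000
def rot(tilt,yaw=0): # tilt deg: tool z from down towards chest +x ; yaw deg about vertical
    return Ro.from_matrix(Ro.from_euler('z',YAW+np.radians(yaw)).as_matrix()@np.diag([1,-1,-1.])@Ro.from_euler('y',tilt,degrees=True).as_matrix())
def goal(tip,tilt,yaw=0,L=66): # world TCP, rotation
    r=rot(tilt,yaw); return w(tip)-r.apply([0,0,L/1000.]),r
def lidtip(a,r,off=11.5,y=-40): # fingertip centre under lid at angle a, radius r
    return [80-r*np.cos(a)-off*np.sin(a), y, 84+r*np.sin(a)-off*np.cos(a)]
def rows(goals,g,start=None,v=40,maxrot=7.):
    """goals: list of (pos,rot[,v]); prints rows in tool units"""
    s=sense(); p,r=(np.array(s["tcp_pos"]),Ro.from_rotvec(s["orientation"])) if start is None else start
    for k,G in enumerate(goals):
        P,Q=G[:2]; vv=G[2] if len(G)>2 else v
        dr=(r.inv()*Q).as_rotvec(); n=max(1,int(np.ceil(max(np.linalg.norm(P-p)*1000/vv,np.degrees(np.linalg.norm(dr))/maxrot)-.02)))
        print("-- goal",k,np.round(P,3),"n",n)
        p0,r0=p,r
        for i in range(1,n+1):
            pn=p0+(P-p0)*i/n; rn=r0*Ro.from_rotvec(dr*i/n)
            t=r.inv().apply(pn-p)/.8; a=(r.inv()*rn).as_rotvec()/(2*np.pi)
            print('{"travel":%s,"angular":%s,"gripper":%g},'%(np.round(t,4).tolist(),np.round(a,4).tolist(),g)); p,r=pn,rn
    return p,r
def stat():
    s=sense(); r=Ro.from_rotvec(s["orientation"]); tip=s["tcp_pos"]+r.apply([0,0,.066]); z=r.apply([0,0,1])
    print("t %.2f"%s["time"],"tcp",np.round(s["tcp_pos"],3),"tip chest",np.round(inch(tip),1),"z",np.round(C.T@z,2),"F",np.round(s["wrist_force"],1),"open %.3f grip %.1f"%(s["opening"],s["grasp_force"]),"q",np.round(s["q"],2))
E
python3 - <<'E'
from h import *
print("chest-frame:",{k:np.round(inch(np.array([*v,0])),0) for k,v in dict(bottle=(.371,.098),beaker=(.534,-.406),vial=(.449,-.309),jar=(.488,-.354),orange=(.5437,-.2646),green=(.448,-.2305)).items()})
rows([(w([-215,-60,230]),rot(20)),goal([-150,-40,55],45),goal([-107,-40,48],45)],1)
E
```

```text
chest-frame: {'bottle': array([-204.,  128.,    0.]), 'beaker': array([-236., -401.,    0.]), 'vial': array([-280., -280.,    0.]), 'jar': array([-260., -336.,    0.]), 'orange': array([-175., -273.,    0.]), 'green': array([-252., -206.,    0.])}
-- goal 0 [ 0.429 -0.081  0.23 ] n 13
{"travel":[0.0374, -0.0314, 0.006],"angular":[0.0002, 0.0043, -0.0011],"gripper":1},
{"travel":[0.0375, -0.0311, 0.007],"angular":[0.0002, 0.0043, -0.0011],"gripper":1},
{"travel":[0.0375, -0.0309, 0.0081],"angular":[0.0002, 0.0043, -0.0011],"gripper":1},
{"travel":[0.0375, -0.0306, 0.0091],"angular":[0.0002, 0.0043, -0.0011],"gripper":1},
{"travel":[0.0374, -0.0304, 0.0101],"angular":[0.0002, 0.0043, -0.0011],"gripper":1},
{"travel":[0.0373, -0.0301, 0.0112],"angular":[0.0002, 0.0043, -0.0011],"gripper":1},
{"travel":[0.0372, -0.0299, 0.0122],"angular":[0.0002, 0.0043, -0.0011],"gripper":1},
{"travel":[0.037, -0.0296, 0.0132],"angular":[0.0002, 0.0043, -0.0011],"gripper":1},
{"travel":[0.0369, -0.0293, 0.0143],"angular":[0.0002, 0.0043, -0.0011],"gripper":1},
{"travel":[0.0367, -0.0291, 0.0153],"angular":[0.0002, 0.0043, -0.0011],"gripper":1},
{"travel":[0.0364, -0.0288, 0.0163],"angular":[0.0002, 0.0043, -0.0011],"gripper":1},
{"travel":[0.0362, -0.0286, 0.0173],"angular":[0.0002, 0.0043, -0.0011],"gripper":1},
{"travel":[0.0359, -0.0283, 0.0183],"angular":[0.0002, 0.0043, -0.0011],"gripper":1},
-- goal 1 [ 0.439 -0.056  0.102] n 4
{"travel":[-0.0083, -0.0062, 0.0396],"angular":[0.0, 0.0174, -0.0],"gripper":1},
{"travel":[-0.0126, -0.0062, 0.0385],"angular":[-0.0, 0.0174, -0.0],"gripper":1},
{"travel":[-0.0167, -0.0062, 0.0369],"angular":[0.0, 0.0174, 0.0],"gripper":1},
{"travel":[-0.0206, -0.0062, 0.0349],"angular":[0.0, 0.0174, -0.0],"gripper":1},
-- goal 2 [ 0.479 -0.04   0.095] n 2
{"travel":[0.0159, 0.0, 0.0221],"angular":[-0.0, 0.0, 0.0],"gripper":1},
{"travel":[0.0159, 0.0, 0.0221],"angular":[0.0, 0.0, 0.0],"gripper":1},
```

play_rows:
  steps:
    - {"travel":[0.0375,-0.031,0.006],"angular":[0,0.004,-0.001],"gripper":1}
    - {"travel":[0.0375,-0.031,0.007],"angular":[0,0.004,-0.001],"gripper":1}
    - {"travel":[0.0375,-0.031,0.008],"angular":[0,0.004,-0.001],"gripper":1}
    - {"travel":[0.0375,-0.0305,0.009],"angular":[0,0.004,-0.001],"gripper":1}
    - {"travel":[0.0375,-0.0305,0.01],"angular":[0,0.004,-0.001],"gripper":1}
    - {"travel":[0.037,-0.03,0.011],"angular":[0,0.004,-0.001],"gripper":1}
    - {"travel":[0.037,-0.03,0.012],"angular":[0,0.004,-0.001],"gripper":1}
    - {"travel":[0.037,-0.0295,0.013],"angular":[0,0.004,-0.001],"gripper":1}

```text
time: 2.57
tcp_pos: [0.3217, -0.243, 0.2525]
orientation: [-3.055, -0.516, -0.312]
wrist_force: [0.3, -0.6, -0.1]
opening: 0.0431
grasp_force: 0.0
```

play_rows:
  steps:
    - {"travel":[0.037,-0.0295,0.014],"angular":[0,0.0045,-0.001],"gripper":1}
    - {"travel":[0.0365,-0.029,0.015],"angular":[0,0.0045,-0.001],"gripper":1}
    - {"travel":[0.0365,-0.029,0.016],"angular":[0,0.0045,-0.001],"gripper":1}
    - {"travel":[0.036,-0.0285,0.017],"angular":[0,0.0045,-0.001],"gripper":1}
    - {"travel":[0.036,-0.0285,0.018],"angular":[0,0.0045,-0.001],"gripper":1}

```text
time: 2.98
tcp_pos: [0.4304, -0.081, 0.2268]
orientation: [-2.997, -0.557, -0.525]
wrist_force: [-0.3, -0.6, 0.0]
opening: 0.0099
grasp_force: 0.0
```

Run:
```python
from h import *
stat()
rows([goal([-150,-40,55],45),goal([-107,-40,48],45)],1)
```

```text
t 2.98 tcp [ 0.43  -0.081  0.227] tip chest [-191.9  -61.4  164.7] z [ 0.34 -0.02 -0.94] F [-0.3 -0.6  0. ] open 0.010 grip 0.0 q [-0.51  0.15  2.04  0.38  0.75  0.44]
-- goal 0 [ 0.439 -0.056  0.102] n 4
{"travel":[-0.0081, -0.0069, 0.0386],"angular":[0.0006, 0.0176, 0.0001],"gripper":1},
{"travel":[-0.0123, -0.0068, 0.0375],"angular":[0.0006, 0.0176, 0.0001],"gripper":1},
{"travel":[-0.0163, -0.0066, 0.0359],"angular":[0.0006, 0.0176, 0.0001],"gripper":1},
{"travel":[-0.0202, -0.0065, 0.0339],"angular":[0.0006, 0.0176, 0.0001],"gripper":1},
-- goal 1 [ 0.479 -0.04   0.095] n 2
{"travel":[0.0159, 0.0, 0.0221],"angular":[-0.0, -0.0, 0.0],"gripper":1},
{"travel":[0.0159, 0.0, 0.0221],"angular":[0.0, -0.0, 0.0],"gripper":1},
```

play_rows:
  steps:
    - {"travel":[-0.008,-0.007,0.0385],"angular":[0.0005,0.0175,0],"gripper":1}
    - {"travel":[-0.0125,-0.007,0.0375],"angular":[0.0005,0.0175,0],"gripper":1}
    - {"travel":[-0.0165,-0.0065,0.036],"angular":[0.0005,0.0175,0],"gripper":1}
    - {"travel":[-0.02,-0.0065,0.034],"angular":[0.0005,0.0175,0],"gripper":1}

```text
time: 3.32
tcp_pos: [0.4347, -0.0606, 0.1661]
orientation: [-2.832, -0.569, -0.831]
wrist_force: [-0.3, -0.2, -0.3]
opening: 0.0003
grasp_force: 0.0
```

Run:
```python
from h import *
stat()
G=[goal([-107,-40,48],45)]+[goal(lidtip(a,175),45)+(30,) for a in(0,.25,.5,.75,1.,1.2,1.35)]
rows(G,1)
for c in("side","top"): cv2.imwrite(f"pics/{c}1.png",camera(c)[:,:,::-1])
```

```text
t 3.32 tcp [ 0.435 -0.061  0.166] tip chest [-166.9  -40.5  110.7] z [ 0.54  0.04 -0.84] F [-0.3 -0.2 -0.3] open 0.000 grip 0.0 q [-0.6   0.27  2.23  1.04  0.58 -0.3 ]
-- goal 0 [ 0.479 -0.04   0.095] n 3
{"travel":[0.001, 0.0001, 0.0361],"angular":[-0.002, 0.0111, 0.0005],"gripper":1},
{"travel":[-0.0016, -0.0003, 0.0361],"angular":[-0.002, 0.0111, 0.0005],"gripper":1},
{"travel":[-0.0041, -0.0008, 0.0359],"angular":[-0.002, 0.0111, 0.0005],"gripper":1},
-- goal 1 [ 0.491 -0.036  0.119] n 1
{"travel":[0.0323, -0.0, -0.011],"angular":[0.0, -0.0, -0.0],"gripper":1},
-- goal 2 [ 0.493 -0.035  0.163] n 2
{"travel":[0.0204, -0.0, -0.0181],"angular":[0.0, 0.0, 0.0],"gripper":1},
{"travel":[0.0204, -0.0, -0.0181],"angular":[0.0, 0.0, 0.0],"gripper":1},
-- goal 3 [ 0.505 -0.03   0.204] n 2
{"travel":[0.0243, 0.0, -0.0125],"angular":[0.0, 0.0, 0.0],"gripper":1},
{"travel":[0.0243, 0.0, -0.0125],"angular":[0.0, 0.0, 0.0],"gripper":1},
-- goal 4 [ 0.527 -0.022  0.242] n 2
{"travel":[0.0266, 0.0, -0.0061],"angular":[0.0, 0.0, 0.0],"gripper":1},
{"travel":[0.0266, -0.0, -0.0061],"angular":[0.0, 0.0, 0.0],"gripper":1},
-- goal 5 [ 0.556 -0.01   0.272] n 2
{"travel":[0.0273, -0.0, 0.0007],"angular":[0.0, 0.0, 0.0],"gripper":1},
{"travel":[0.0273, 0.0, 0.0007],"angular":[0.0, 0.0, 0.0],"gripper":1},
-- goal 6 [0.585 0.001 0.29 ] n 2
{"travel":[0.0212, -0.0, 0.0054],"angular":[0.0, 0.0, 0.0],"gripper":1},
{"travel":[0.0212, -0.0, 0.0054],"angular":[0.0, 0.0, 0.0],"gripper":1},
-- goal 7 [0.607 0.01  0.299] n 1
{"travel":[0.0299, -0.0, 0.0135],"angular":[0.0, 0.0, 0.0],"gripper":1},
```

View pics/side1.png

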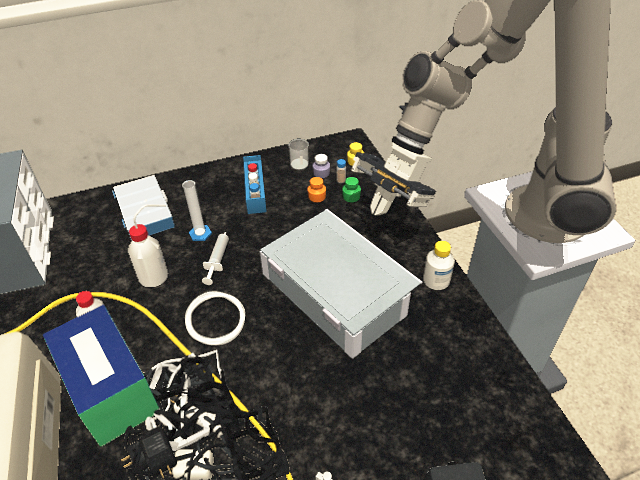

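The side view shows the gripper shut, tilted about 33°, its tips at about (380,210), just in front of the lip and clear of the bottle and jars. I'll go under the lip with a 40° tilt.

Run:
```python
from h import *
G=[goal([-135,-40,55],40)+(25,),goal([-107,-40,46],40)]
rows(G,1,maxrot=3)
```

```text
-- goal 0 [ 0.457 -0.049  0.106] n 3
{"travel":[-0.004, 0.0001, 0.0268],"angular":[-0.0022, 0.0067, 0.0004],"gripper":1},
{"travel":[-0.0052, -0.0003, 0.0266],"angular":[-0.0022, 0.0067, 0.0004],"gripper":1},
{"travel":[-0.0063, -0.0006, 0.0263],"angular":[-0.0022, 0.0067, 0.0004],"gripper":1},
-- goal 1 [ 0.483 -0.039  0.097] n 1
{"travel":[0.0196, 0.0, 0.0311],"angular":[0.0, 0.0, 0.0],"gripper":1},
```

play_rows:
  steps:
    - {"travel":[-0.004,0,0.027],"angular":[-0.002,0.0065,0],"gripper":1}
    - {"travel":[-0.005,0,0.0265],"angular":[-0.002,0.0065,0],"gripper":1}
    - {"travel":[-0.0065,0,0.0265],"angular":[-0.002,0.0065,0],"gripper":1}
    - {"travel":[0.01,0,0.0155],"angular":[0,0,0],"gripper":1}
    - {"travel":[0.01,0,0.0155],"angular":[0,0,0],"gripper":1}

```text
time: 3.83
tcp_pos: [0.4803, -0.0405, 0.1125]
orientation: [-2.792, -0.545, -0.972]
wrist_force: [-1.6, 0.1, 0.6]
opening: 0.0003
grasp_force: 0.0
```

Run:
```python
from h import *
stat()
G=[goal(lidtip(a,175),40)+(28,) for a in(-.03,.25,.5,.75,1.,1.2,1.35)]
rows(G,1)
```

```text
t 3.83 tcp [ 0.48  -0.04   0.113] tip chest [-111.9  -39.6   60.9] z [ 0.62  0.02 -0.78] F [-1.6  0.1  0.6] open 0.000 grip 0.0 q [-0.51  0.47  2.25  1.62  0.52 -0.83]
-- goal 0 [ 0.495 -0.034  0.118] n 1
{"travel":[0.0197, -0.0006, 0.0072],"angular":[-0.0027, 0.0042, 0.0012],"gripper":1},
-- goal 1 [ 0.497 -0.033  0.167] n 2
{"travel":[0.0207, 0.0, -0.0225],"angular":[0.0, 0.0, 0.0],"gripper":1},
{"travel":[0.0207, 0.0, -0.0225],"angular":[0.0, -0.0, -0.0],"gripper":1},
-- goal 2 [ 0.509 -0.028  0.208] n 2
{"travel":[0.0231, -0.0, -0.0146],"angular":[0.0, 0.0, 0.0],"gripper":1},
{"travel":[0.0231, 0.0, -0.0146],"angular":[0.0, 0.0, 0.0],"gripper":1},
-- goal 3 [ 0.531 -0.02   0.245] n 2
{"travel":[0.026, -0.0, -0.0084],"angular":[0.0, 0.0, 0.0],"gripper":1},
{"travel":[0.026, 0.0, -0.0084],"angular":[0.0, 0.0, 0.0],"gripper":1},
-- goal 4 [ 0.56  -0.008  0.276] n 2
{"travel":[0.0273, 0.0, -0.0017],"angular":[0.0, 0.0, 0.0],"gripper":1},
{"travel":[0.0273, -0.0, -0.0017],"angular":[0.0, 0.0, 0.0],"gripper":1},
-- goal 5 [0.588 0.002 0.293] n 2
{"travel":[0.0216, -0.0, 0.0035],"angular":[0.0, 0.0, 0.0],"gripper":1},
{"travel":[0.0216, -0.0, 0.0035],"angular":[0.0, 0.0, 0.0],"gripper":1},
-- goal 6 [0.611 0.011 0.303] n 1
{"travel":[0.031, -0.0, 0.0109],"angular":[0.0, 0.0, 0.0],"gripper":1},
```

play_rows:
  steps:
    - {"travel":[0.01,0,0.0045],"angular":[-0.001,0.001,0],"gripper":1}
    - {"travel":[0.01,0,0.0035],"angular":[-0.001,0.001,0],"gripper":1}
    - {"travel":[0.0205,0,-0.022],"angular":[0,0,0],"gripper":1}
    - {"travel":[0.0205,0,-0.022],"angular":[0,0,0],"gripper":1}
    - {"travel":[0.023,0,-0.0145],"angular":[0,0,0],"gripper":1}
    - {"travel":[0.023,0,-0.0145],"angular":[0,0,0],"gripper":1}

```text
time: 4.33
tcp_pos: [0.5083, -0.0279, 0.2066]
orientation: [-2.799, -0.539, -0.989]
wrist_force: [-1.8, 0.2, -6.5]
opening: 0.0006
grasp_force: 2.9
```

Run:
```python
from h import *
stat()
G=[goal(lidtip(a,170),35)+(28,) for a in(.75,1.,1.2,1.35)]
rows(G,1)
for c in("side",):
    cv2.imwrite(f"pics/{c}2.png",camera(c)[:,:,::-1])
```

```text
t 4.33 tcp [ 0.508 -0.028  0.207] tip chest [-80.9 -38.9 155.2] z [ 0.63  0.   -0.78] F [-1.8  0.2 -6.5] open 0.001 grip 2.9 q [-0.44  0.27  2.11  1.12  0.54 -0.18]
-- goal 0 [ 0.539 -0.017  0.246] n 2
{"travel":[0.0309, 0.0007, -0.0063],"angular":[-0.0003, -0.0054, 0.0006],"gripper":1},
{"travel":[0.0307, 0.0006, -0.0073],"angular":[-0.0003, -0.0054, 0.0006],"gripper":1},
-- goal 1 [ 0.567 -0.006  0.275] n 2
{"travel":[0.0262, 0.0, -0.004],"angular":[-0.0, -0.0, -0.0],"gripper":1},
{"travel":[0.0262, 0.0, -0.004],"angular":[0.0, -0.0, 0.0],"gripper":1},
-- goal 2 [0.594 0.005 0.292] n 2
{"travel":[0.0212, -0.0, 0.0015],"angular":[0.0, 0.0, 0.0],"gripper":1},
{"travel":[0.0212, -0.0, 0.0015],"angular":[0.0, 0.0, 0.0],"gripper":1},
-- goal 3 [0.617 0.013 0.301] n 1
{"travel":[0.0309, 0.0, 0.0078],"angular":[0.0, 0.0, 0.0],"gripper":1},
```

View pics/side2.png

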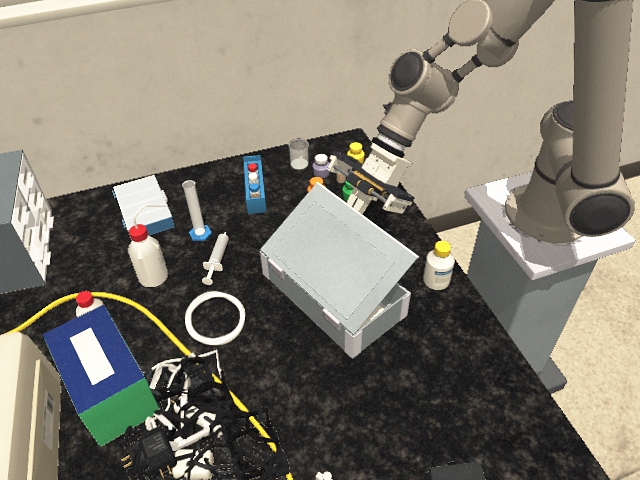

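The lid is up about 0.5 rad and resting on the fingers at (360,205), so I'll carry on along the arc.

play_rows:
  steps:
    - {"travel":[0.031,0,-0.0065],"angular":[0,-0.005,0],"gripper":1}
    - {"travel":[0.031,0,-0.0075],"angular":[0,-0.005,0],"gripper":1}
    - {"travel":[0.026,0,-0.004],"angular":[0,0,0],"gripper":1}
    - {"travel":[0.026,0,-0.004],"angular":[0,0,0],"gripper":1}
    - {"travel":[0.021,0,0.0015],"angular":[0,0,0],"gripper":1}
    - {"travel":[0.021,0,0.0015],"angular":[0,0,0],"gripper":1}
    - {"travel":[0.0155,0,0.004],"angular":[0,0,0],"gripper":1}
    - {"travel":[0.0155,0,0.004],"angular":[0,0,0],"gripper":1}

```text
time: 5.05
tcp_pos: [0.6107, 0.0135, 0.2964]
orientation: [-2.826, -0.551, -0.925]
wrist_force: [-2.6, -2.0, -3.4]
opening: 0.0008
grasp_force: 1.9
```

Run:
```python
from h import *
stat()
G=[goal(lidtip(a,168),36)+(8,) for a in(1.40,1.44,1.47,1.5)]
rows(G,1)
camera("top");camera("side")
for nm in("lid_edge","stay_knee","lid_hinge"):
  P=[]
  for c in("top","side"):
    o=place_of(c,nm)[:2]; print(nm,c,[(np.round(p["point"][::-1],1),round(p["confidence"],2)) for p in o]); P+=[o[0]["point"][::-1]] if o else []
  if len(P)==2: X,e=tri(P[1],P[0]); print(inch(X),e)
```

```text
t 5.05 tcp [0.611 0.014 0.296] tip chest [ 27.2 -37.4 243.2] z [ 0.59  0.01 -0.81] F [-2.6 -2.  -3.4] open 0.001 grip 1.9 q [-0.25  0.29  1.73  0.59  0.68  0.55]
-- goal 0 [0.624 0.016 0.301] n 2
{"travel":[0.0083, 0.0015, 0.0025],"angular":[-0.0005, -0.0003, 0.0009],"gripper":1},
{"travel":[0.0083, 0.0015, 0.0025],"angular":[-0.0005, -0.0003, 0.0009],"gripper":1},
-- goal 1 [0.63  0.019 0.302] n 1
{"travel":[0.0077, 0.0, 0.0033],"angular":[0.0, -0.0, -0.0],"gripper":1},
-- goal 2 [0.635 0.02  0.303] n 1
{"travel":[0.0057, -0.0, 0.0027],"angular":[0.0, 0.0, 0.0],"gripper":1},
-- goal 3 [0.639 0.022 0.304] n 1
{"travel":[0.0056, -0.0, 0.0029],"angular":[0.0, 0.0, 0.0],"gripper":1},
lid_edge top [(array([242.5, 184.9]), 0.92)]
lid_edge side [(array([321.4, 210.8]), 0.85)]
[ 28.99658545   1.95176369 273.5845823 ] 0.0015595610646417203
stay_knee top [(array([306.8, 183. ]), 0.45)]
stay_knee side []
lid_hinge top []
lid_hinge side [(array([303.7, 288.2]), 0.67)]
```

play_rows:
  steps:
    - {"travel":[0.0085,0,0.0025],"angular":[0,0,0],"gripper":1}
    - {"travel":[0.0085,0,0.0025],"angular":[0,0,0],"gripper":1}
    - {"travel":[0.0075,0,0.0035],"angular":[0,0,0],"gripper":1}
    - {"travel":[0.0,0,0.0],"angular":[0,0,0],"gripper":1}

```text
time: 5.78
tcp_pos: [0.6305, 0.0214, 0.3033]
orientation: [-2.824, -0.551, -0.931]
wrist_force: [0.3, 0.6, 0.6]
opening: 0.0005
grasp_force: 0.0
```

```bash
cat >> h.py <<'E'
def lid():
    camera("top");camera("side")
    for nm in("lid_edge","stay_knee"):
      P=[]
      for c in("top","side"):
        o=place_of(c,nm)[:2]; P+=[o[0]["point"][::-1]] if o else []; print(nm,c,[(np.round(p["point"][::-1],1),round(p["confidence"],2)) for p in o])
      if len(P)==2:
        X,e=tri(P[1],P[0]); x=inch(X); print(nm,np.round(x,1),"err %.4f"%e, "a=%.3f"%np.arctan2(x[2]-84,80-x[0]))
E
python3 - <<'E'
from h import *
stat(); lid()
rows([goal(lidtip(a,168),36)+(8,) for a in(1.44,1.46,1.48,1.5)],1)
E
```

```text
t 5.78 tcp [0.631 0.021 0.303] tip chest [ 48.7 -37.3 250.3] z [ 0.59  0.01 -0.8 ] F [0.3 0.6 0.6] open 0.001 grip 0.0 q [-0.23  0.32  1.67  0.56  0.69  0.6 ]
lid_edge top [(array([240.1, 169.2]), 0.55)]
lid_edge side []
stay_knee top [(array([309.7, 188.2]), 0.54)]
stay_knee side []
-- goal 0 [0.63  0.019 0.302] n 1
{"travel":[-0.0004, 0.0032, 0.0002],"angular":[-0.001, -0.0011, 0.0018],"gripper":1},
-- goal 1 [0.633 0.02  0.303] n 1
{"travel":[0.0038, -0.0, 0.0018],"angular":[-0.0, 0.0, -0.0],"gripper":1},
-- goal 2 [0.636 0.021 0.304] n 1
{"travel":[0.0038, -0.0, 0.0019],"angular":[0.0, 0.0, 0.0],"gripper":1},
-- goal 3 [0.639 0.022 0.304] n 1
{"travel":[0.0037, 0.0, 0.0019],"angular":[0.0, 0.0, 0.0],"gripper":1},
```

Run:
```python
from h import *
im=camera("top"); a=cv2.resize(im[100:320,180:400],None,fx=2.6,fy=2.6,interpolation=2)[:,:,::-1]
cv2.imwrite("pics/t3.png",a)
print("pred knee top",proj("top",w([10,-124,115])),"edge@1.44",proj("top",w([80-195*np.cos(1.44),0,84+195*np.sin(1.44)])))
```

```text
pred knee top [[309.66193249 193.24877946]] edge@1.44 [[238.9395616  171.20557609]]
```

View pics/t3.png

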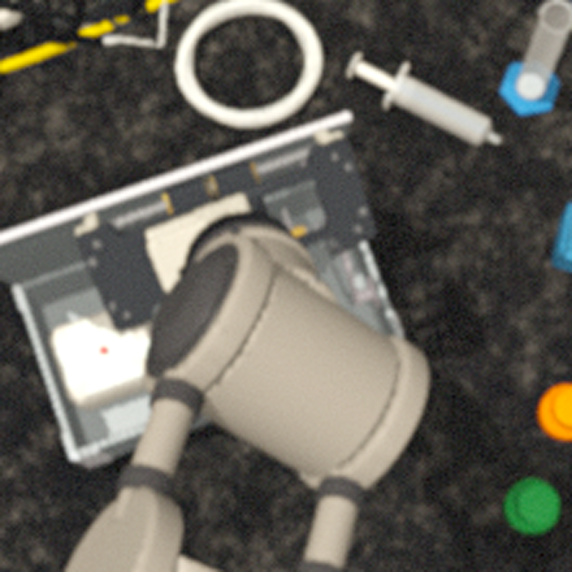

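The lid now stands nearly vertical, with its edge running from crop (0,240) to (350,115). The gripper body, around (240,230), hides the knee. I'll nudge the lid gently to its stop, then back away to look at the stay.

play_rows:
  steps:
    - {"travel":[0.004,0,0.002],"angular":[0,0,0],"gripper":1}
    - {"travel":[0.004,0,0.002],"angular":[0,0,0],"gripper":1}
    - {"travel":[0.0,0,0.0],"angular":[0,0,0],"gripper":1}

```text
time: 6.38
tcp_pos: [0.6347, 0.0233, 0.3033]
orientation: [-2.826, -0.552, -0.923]
wrist_force: [-13.6, -5.4, 4.5]
opening: 0.0007
grasp_force: 6.9
```

play_rows:
  steps:
    - {"travel":[-0.005,0,-0.003],"angular":[0,0,0],"gripper":1}
    - {"travel":[-0.005,0,-0.003],"angular":[0,0,0],"gripper":1}
    - {"travel":[-0.01,0,-0.01],"angular":[0,0,0],"gripper":1}
    - {"travel":[0,0,0],"angular":[0,0,0],"gripper":1}

```text
time: 6.72
tcp_pos: [0.6155, 0.0156, 0.305]
orientation: [-2.824, -0.55, -0.928]
wrist_force: [0.7, 0.0, 0.0]
opening: 0.0005
grasp_force: 0.0
```

Run:
```python
from h import *
stat(); lid()
```

```text
t 6.72 tcp [0.616 0.016 0.305] tip chest [ 32.6 -37.1 251.8] z [ 0.59  0.01 -0.81] F [0.7 0.  0. ] open 0.000 grip 0.0 q [-0.24  0.29  1.7   0.58  0.69  0.58]
lid_edge top [(array([236.1, 170.5]), 0.62)]
lid_edge side [(array([316. , 215.4]), 0.85)]
lid_edge [ 53.    7.4 282.4] err 0.0083 a=1.436
stay_knee top []
stay_knee side []
```

```bash
cat > jar.py <<'E'
from h import *
def blob(c,near,lo,hi,rad=22):
    im=camera(c); hsv=cv2.cvtColor(im,cv2.COLOR_RGB2HSV); m=cv2.inRange(hsv,lo,hi)
    k=np.zeros_like(m); cv2.circle(k,near,rad,255,-1); m&=k
    ys,xs=np.nonzero(m); return (xs.mean(),ys.mean()),len(xs)
E
python3 - <<'E'
from jar import *
V=((115,35,60),(160,255,255))
a,n1=blob("side",(321,166),*V,18); b,n2=blob("top",(437,276),*V,18); print(a,n1,b,n2,tri(a,b))
for nm,h in(("jar_center",.0285),("beaker",0),("vial_loose",0)):
  P={c:[p["point"][::-1] for p in place_of(c,nm)] for c in("top","side")}
  for c in P: print(nm,c,[np.round(onz(c,p,h)[:2],3).tolist() for p in P[c]])
  for o in outline_of("top",nm): 
    if nm!="jar_center" or abs(o["box"][0]-436)<12: m=o["region"];ys,xs=np.nonzero(m);print("outl",xs.mean(),ys.mean(),np.round(onz("top",(xs.mean(),ys.mean()),{"jar_center":.03,"beaker":.035,"vial_loose":.035}[nm]),3))
G=[(w([-110,-90,315]),rot(10,-20)),(np.array([.488,-.354,.19]),rot(0,-70))]
rows(G,-.74)
E
```

```text
** On entry to DLASCL parameter number  4 had an illegal value
 ** On entry to DLASCL parameter number  4 had an illegal value
 ** On entry to DLASCL parameter number  4 had an illegal value
 ** On entry to DLASCL parameter number  4 had an illegal value
 ** On entry to DLASCL parameter number  5 had an illegal value
 ** On entry to DLASCL parameter number  4 had an illegal valuejar.py:5: RuntimeWarning: Mean of empty slice.
  ys,xs=np.nonzero(m); return (xs.mean(),ys.mean()),len(xs)
  ret = ret.dtype.type(ret / rcount)
Traceback (most recent call last):
  File "h.py", line 12, in tri
    s=np.linalg.lstsq(np.c_[d1,-d2],o2-o1,rcond=None)[0]
      ~~~~~~~~~~~~~~~^^^^^^^^^^^^^^^^^^^^^^^^^^^^^^^^
numpy.linalg.LinAlgError: SVD did not converge in Linear Least Squares
```

```bash
python3 - <<'E' 2>&1 | tail -60
from h import *
np.set_printoptions(precision=4,suppress=True)
def blob(f,near,lo,hi,rad):
    hsv=cv2.cvtColor(cv2.imread(f),cv2.COLOR_BGR2HSV); m=cv2.inRange(hsv,lo,hi); k=np.zeros_like(m); cv2.circle(k,near,rad,255,-1)
    ys,xs=np.nonzero(m&k); return ((xs.min()+xs.max())/2,(ys.min()+ys.max())/2,xs.mean(),ys.mean(),len(xs)) if len(xs) else (0,)*5
V=((115,25,50),(165,255,255))
a=blob("pics/side0.png",(321,165),*V,16); b=blob("pics/top0.png",(437,276),*V,16); print(a,b)
print("tri",tri(a[2:4],b[2:4]), onz("top",b[:2],.03), onz("side",a[:2],.03))
camera("top")
for nm,h in(("jar_center",.03),("beaker",.035),("vial_loose",.035)):
  for p in place_of("top",nm): print(nm,onz("top",p["point"][::-1],.0285 if h==.03 else 0)[:2],round(p["confidence"],2))
  for o in outline_of("top",nm):
    ys,xs=np.nonzero(o["region"]);print("outl",xs.mean(),ys.mean(),onz("top",(xs.mean(),ys.mean()),h)[:2],round(o["confidence"],2))
G=[(w([-110,-90,315]),rot(10,-20)),(np.array([.488,-.354,.19]),rot(0,-70))]
rows(G,-.74)
E
```

```text
(np.float64(321.0), np.float64(169.0), np.float64(321.2443181818182), np.float64(169.66477272727272), 176) (np.float64(434.5), np.float64(277.0), np.float64(431.4130434782609), np.float64(278.70652173913044), 92)
tri (array([ 0.4885, -0.3485,  0.0182]), np.float64(0.004155879471822929)) [ 0.4897 -0.3517  0.03  ] [ 0.4946 -0.339   0.03  ]
jar_center [ 0.3795 -0.3637] 0.92
jar_center [ 0.4486 -0.2348] 0.84
jar_center [ 0.5371 -0.2661] 0.8
jar_center [0.7473 0.1136] 0.74
jar_center [ 0.4947 -0.348 ] 0.58
jar_center [ 0.527 -0.412] 0.51
outl 383.7071651090343 293.77570093457945 [ 0.4492 -0.233 ] 0.9
outl 442.968085106383 323.8031914893617 [ 0.3825 -0.3686] 0.73
outl 435.8625730994152 277.1140350877193 [ 0.4895 -0.3549] 0.63
beaker [ 0.5289 -0.4164] 0.86
outl 462.4976076555024 257.2775119617225 [ 0.5362 -0.4174] 0.65
vial_loose [ 0.4456 -0.3135] 0.56
outl 416.66442953020135 293.81208053691273 [ 0.4499 -0.3082] 0.63
-- goal 0 [ 0.538 -0.071  0.315] n 5
{"travel":[-0.0197, 0.0128, -0.0177],"angular":[-0.0045, -0.0145, 0.0107],"gripper":-0.74},
{"travel":[-0.0203, 0.0146, -0.0155],"angular":
[... 378 characters left out ...]
0.0441, 0.0177],"angular":[-0.0015, -0.0032, 0.0173],"gripper":-0.74},
{"travel":[-0.0069, 0.0449, 0.0183],"angular":[-0.0015, -0.0032, 0.0173],"gripper":-0.74},
{"travel":[-0.0016, 0.0452, 0.0188],"angular":[-0.0015, -0.0032, 0.0173],"gripper":-0.74},
{"travel":[0.0037, 0.0449, 0.0192],"angular":[-0.0015, -0.0032, 0.0173],"gripper":-0.74},
{"travel":[0.0089, 0.044, 0.0195],"angular":[-0.0015, -0.0032, 0.0173],"gripper":-0.74},
{"travel":[0.0141, 0.0426, 0.0197],"angular":[-0.0015, -0.0032, 0.0173],"gripper":-0.74},
{"travel":[0.019, 0.0406, 0.0198],"angular":[-0.0015, -0.0032, 0.0173],"gripper":-0.74},
{"travel":[0.0237, 0.0381, 0.0197],"angular":[-0.0015, -0.0032, 0.0173],"gripper":-0.74},
```

play_rows:
  steps:
    - {"travel":[-0.02,0.013,-0.018],"angular":[-0.0045,-0.0145,0.0105],"gripper":-0.74}
    - {"travel":[-0.02,0.0145,-0.0155],"angular":[-0.0045,-0.0145,0.0105],"gripper":-0.74}
    - {"travel":[-0.0205,0.0165,-0.013],"angular":[-0.0045,-0.0145,0.0105],"gripper":-0.74}
    - {"travel":[-0.0205,0.018,-0.011],"angular":[-0.0045,-0.0145,0.0105],"gripper":-0.74}
    - {"travel":[-0.02,0.0195,-0.0085],"angular":[-0.0045,-0.0145,0.0105],"gripper":-0.74}

```text
time: 7.88
tcp_pos: [0.5374, -0.0719, 0.3162]
orientation: [3.129, 0.039, 0.269]
wrist_force: [1.0, 0.1, 0.2]
opening: 0.0294
grasp_force: 0.0
```

play_rows:
  steps:
    - {"travel":[-0.012,0.044,0.0175],"angular":[-0.0015,-0.003,0.0175],"gripper":-0.74}
    - {"travel":[-0.007,0.045,0.0185],"angular":[-0.0015,-0.003,0.0175],"gripper":-0.74}
    - {"travel":[-0.0015,0.045,0.019],"angular":[-0.0015,-0.003,0.0175],"gripper":-0.74}
    - {"travel":[0.0035,0.045,0.019],"angular":[-0.0015,-0.003,0.0175],"gripper":-0.74}
    - {"travel":[0.009,0.044,0.0195],"angular":[-0.0015,-0.003,0.0175],"gripper":-0.74}
    - {"travel":[0.014,0.0425,0.0195],"angular":[-0.0015,-0.003,0.0175],"gripper":-0.74}
    - {"travel":[0.019,0.0405,0.02],"angular":[-0.0015,-0.003,0.0175],"gripper":-0.74}

```text
time: 8.47
tcp_pos: [0.4952, -0.3206, 0.2057]
orientation: [-2.923, 1.148, -0.052]
wrist_force: [0.7, -0.7, 0.5]
opening: 0.0758
grasp_force: 0.0
```

Run:
```python
from h import *
stat()
G=[(np.array([.489,-.353,.175]),rot(0,-71)),(np.array([.489,-.353,.110]),rot(0,-71))]
rows(G,-.74)
```

```text
t 8.47 tcp [ 0.495 -0.321  0.206] tip chest [-239.2 -308.5  139.7] z [ 0.02 -0.02 -1.  ] F [ 0.7 -0.7  0.5] open 0.076 grip 0.0 q [-0.71  0.52  1.49  0.01  1.1   1.6 ]
-- goal 0 [ 0.489 -0.353  0.175] n 2
{"travel":[0.0104, 0.0177, 0.0193],"angular":[-0.0012, -0.0024, 0.0095],"gripper":-0.74},
{"travel":[0.0117, 0.0169, 0.0192],"angular":[-0.0012, -0.0024, 0.0095],"gripper":-0.74},
-- goal 1 [ 0.489 -0.353  0.11 ] n 2
{"travel":[-0.0, -0.0, 0.0406],"angular":[0.0, -0.0, -0.0],"gripper":-0.74},
{"travel":[-0.0, -0.0, 0.0406],"angular":[0.0, -0.0, -0.0],"gripper":-0.74},
```

play_rows:
  steps:
    - {"travel":[0.0105,0.0175,0.0195],"angular":[-0.001,-0.0025,0.0095],"gripper":-0.74}
    - {"travel":[0.0115,0.017,0.019],"angular":[-0.001,-0.0025,0.0095],"gripper":-0.74}
    - {"travel":[0,0,0.03],"angular":[0,0,0],"gripper":-0.74}
    - {"travel":[0,0,0.0],"angular":[0,0,0],"gripper":-0.74}

```text
time: 8.8
tcp_pos: [0.4878, -0.3509, 0.1471]
orientation: [-2.848, 1.314, 0.012]
wrist_force: [-1.2, 1.1, -0.2]
opening: 0.0797
grasp_force: 0.0
```

Run:
```python
from h import *
stat()
ims=[cv2.resize(camera(c)[y:y+150,x:x+200],(800,600) if 0 else (400,300),interpolation=cv2.INTER_CUBIC)[:,:,::-1] for c,x,y in(("side",240,60),("top",340,200))]
cv2.imwrite("pics/j4.png",np.hstack(ims))
G=[(np.array([.489,-.353,.079]),rot(0,-71),12)]
rows(G,-.74)
```

```text
t 8.80 tcp [ 0.488 -0.351  0.147] tip chest [-258.8 -332.    81.1] z [-0.    0.01 -1.  ] F [-1.2  1.1 -0.2] open 0.080 grip 0.0 q [-0.75  0.62  1.48  0.    1.04  1.68]
-- goal 0 [ 0.489 -0.353  0.079] n 6
{"travel":[0.0003, 0.0004, 0.015],"angular":[-0.0001, 0.0001, 0.0001],"gripper":-0.74},
{"travel":[0.0003, 0.0004, 0.015],"angular":[-0.0001, 0.0001, 0.0001],"gripper":-0.74},
{"travel":[0.0003, 0.0004, 0.015],"angular":[-0.0001, 0.0001, 0.0001],"gripper":-0.74},
{"travel":[0.0003, 0.0004, 0.015],"angular":[-0.0001, 0.0001, 0.0001],"gripper":-0.74},
{"travel":[0.0003, 0.0004, 0.015],"angular":[-0.0001, 0.0001, 0.0001],"gripper":-0.74},
{"travel":[0.0003, 0.0004, 0.015],"angular":[-0.0001, 0.0001, 0.0001],"gripper":-0.74},
```

View pics/j4.png

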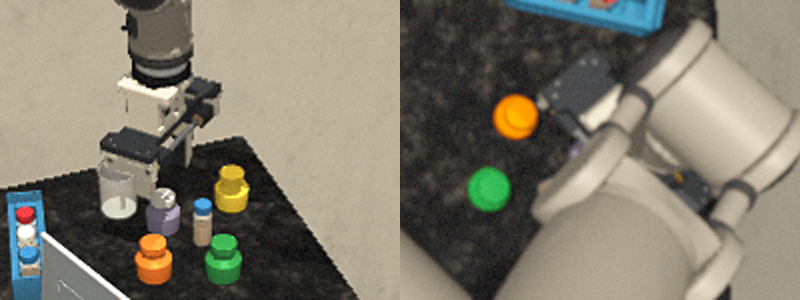

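The left crop shows the open fingers at (145,190) and (185,150), straddling the violet jar at (163,212); the beaker (118,190) and vial (203,222) lie outside the finger plane. I'll descend and grip.

play_rows:
  steps:
    - {"travel":[0.0005,0.0005,0.02],"angular":[0,0,0],"gripper":-0.74}
    - {"travel":[0.0005,0.0005,0.02],"angular":[0,0,0],"gripper":-0.74}
    - {"travel":[0.0005,0.0005,0.02],"angular":[0,0,0],"gripper":-0.74}
    - {"travel":[0,0.0005,0.015],"angular":[0,0,0],"gripper":-0.74}
    - {"travel":[0,0,0.01],"angular":[0,0,0],"gripper":-0.74}
    - {"travel":[0,0,0],"angular":[0,0,0],"gripper":-0.74}

```text
time: 9.4
tcp_pos: [0.4892, -0.3523, 0.083]
orientation: [-2.852, 1.311, 0.002]
wrist_force: [0.2, -0.1, -0.2]
opening: 0.0801
grasp_force: 0.0
```

play_rows:
  steps:
    - {"travel":[0,0,0],"angular":[0,0,0],"gripper":1}
    - {"travel":[0,0,0],"angular":[0,0,0],"gripper":1}
    - {"travel":[0,0,0],"angular":[0,0,0],"gripper":1}
    - {"travel":[0,0,0],"angular":[0,0,0],"gripper":1}
    - {"travel":[0,0,0],"angular":[0,0,0],"gripper":1}
    - {"travel":[0,0,0],"angular":[0,0,0],"gripper":1}

```text
time: 9.9
tcp_pos: [0.4894, -0.3532, 0.0841]
orientation: [-2.852, 1.312, -0.001]
wrist_force: [-1.1, 0.5, 3.1]
opening: 0.0453
grasp_force: 30.1
```

Run:
```python
from h import *
stat()
s=sense(); h=s["tcp_pos"][2]  # grasp height above bench
G=[(np.array([s["tcp_pos"][0],s["tcp_pos"][1],.27]),rot(0,-71)),(w([-120,-60,290]),rot(0,-30)),(w([-38,2,h*1000+6+60]),rot(0,0)),(w([-38,2,h*1000+6+2]),rot(0,0),12)]
rows(G,1)
```

```text
t 9.90 tcp [ 0.489 -0.353  0.084] tip chest [-257.9 -335.3   18.1] z [ 0.  0. -1.] F [-1.1  0.5  3.1] open 0.045 grip 30.1 q [-0.75  0.71  1.53  0.    0.91  1.68]
-- goal 0 [ 0.489 -0.353  0.27 ] n 5
{"travel":[-0.0, -0.0001, -0.0465],"angular":[-0.0001, 0.0, 0.0002],"gripper":1},
{"travel":[-0.0, -0.0001, -0.0465],"angular":[-0.0001, 0.0, 0.0002],"gripper":1},
{"travel":[-0.0, -0.0001, -0.0465],"angular":[-0.0001, 0.0, 0.0002],"gripper":1},
{"travel":[-0.0, -0.0, -0.0465],"angular":[-0.0001, 0.0, 0.0002],"gripper":1},
{"travel":[-0.0, -0.0, -0.0465],"angular":[-0.0001, 0.0, 0.0002],"gripper":1},
-- goal 1 [ 0.518 -0.046  0.29 ] n 8
{"travel":[-0.0337, -0.0344, -0.0031],"angular":[-0.0, -0.0, -0.0142],"gripper":1},
{"travel":[-0.0305, -0.0373, -0.0031],"angular":[-0.0, -0.0, -0.0142],"gripper":1},
{"travel":[-0.027, -0.0398, -0.0031],"angular":[-0.0, -0.0, -0.0142],"gripper":1},
{"travel":[-0.0233, -0.0421, -0.0031],"angular":[-0.0, -0.0, -0.0142],"gripper":1},
{"travel":[-0.0195, -0.044, -0.0031],"angular":[-0.0, -0.0, -0.0142],"gripper":1},
{"travel":[-0.0155, -0.0456, -0.0031],"an
[... 322 characters left out ...]
{"travel":[0.0124, -0.0225, 0.035],"angular":[0.0, 0.0, -0.0167],"gripper":1},
{"travel":[0.0147, -0.0211, 0.035],"angular":[0.0, 0.0, -0.0167],"gripper":1},
{"travel":[0.0168, -0.0194, 0.035],"angular":[0.0, 0.0, -0.0167],"gripper":1},
{"travel":[0.0188, -0.0176, 0.035],"angular":[0.0, 0.0, -0.0167],"gripper":1},
-- goal 3 [0.572 0.041 0.092] n 5
{"travel":[0.0, -0.0, 0.0145],"angular":[0.0, 0.0, -0.0],"gripper":1},
{"travel":[0.0, -0.0, 0.0145],"angular":[0.0, 0.0, 0.0],"gripper":1},
{"travel":[-0.0, 0.0, 0.0145],"angular":[0.0, 0.0, 0.0],"gripper":1},
{"travel":[0.0, -0.0, 0.0145],"angular":[0.0, 0.0, 0.0],"gripper":1},
{"travel":[0.0, -0.0, 0.0145],"angular":[0.0, 0.0, 0.0],"gripper":1},
```

play_rows:
  steps:
    - {"travel":[0,0,-0.025],"angular":[0,0,0],"gripper":1}
    - {"travel":[0,0,-0.045],"angular":[0,0,0],"gripper":1}
    - {"travel":[0,0,-0.045],"angular":[0,0,0],"gripper":1}
    - {"travel":[0,0,-0.045],"angular":[0,0,0],"gripper":1}
    - {"travel":[0,0,-0.045],"angular":[0,0,0],"gripper":1}
    - {"travel":[0,0,-0.03],"angular":[0,0,0],"gripper":1}

```text
time: 10.4
tcp_pos: [0.4895, -0.3537, 0.2756]
orientation: [-2.853, 1.313, -0.006]
wrist_force: [1.0, -1.0, -1.6]
opening: 0.0454
grasp_force: 30.0
```

play_rows:
  steps:
    - {"travel":[-0.0335,-0.0345,-0.003],"angular":[0,0,-0.014],"gripper":1}
    - {"travel":[-0.0305,-0.0375,-0.003],"angular":[0,0,-0.014],"gripper":1}
    - {"travel":[-0.027,-0.04,-0.003],"angular":[0,0,-0.014],"gripper":1}
    - {"travel":[-0.0235,-0.042,-0.003],"angular":[0,0,-0.014],"gripper":1}
    - {"travel":[-0.0195,-0.044,-0.003],"angular":[0,0,-0.014],"gripper":1}
    - {"travel":[-0.0155,-0.0455,-0.003],"angular":[0,0,-0.014],"gripper":1}
    - {"travel":[-0.0115,-0.047,-0.003],"angular":[0,0,-0.014],"gripper":1}
    - {"travel":[-0.007,-0.0475,-0.003],"angular":[0,0,-0.014],"gripper":1}

```text
time: 11.07
tcp_pos: [0.5176, -0.0446, 0.2917]
orientation: [-3.13, 0.242, -0.001]
wrist_force: [0.8, -0.1, -1.3]
opening: 0.0452
grasp_force: 30.0
```

Run:
```python
from h import *
stat(); lid()
h=.0841
G=[(w([-60,2,260]),rot(0,0)),(w([-40,2,h*1000+6+40]),rot(0,0)),(w([-40,2,h*1000+6+2]),rot(0,0),10)]
rows(G,1)
# chest features check: bay/relay/knee
for nm,z in(("relay_box",.006),("chest_bay",.006),("stay_knee",.115),("chest",0)):
  for p in place_of("top",nm): print(nm,np.round(inch(onz("top",p["point"][::-1],z)),0),round(p["confidence"],2))
```

```text
t 11.07 tcp [ 0.518 -0.045  0.292] tip chest [-119.6  -57.9  225.7] z [ 0.  0. -1.] F [ 0.8 -0.1 -1.3] open 0.045 grip 30.0 q [-0.23  0.33  1.54  0.    1.27  1.49]
lid_edge top [(array([236.7, 171.2]), 0.61)]
lid_edge side [(array([313.4, 216.7]), 0.79)]
lid_edge [ 54.6   5.2 277.8] err 0.0036 a=1.440
stay_knee top []
stay_knee side []
-- goal 0 [0.551 0.033 0.26 ] n 5
{"travel":[0.0051, -0.0212, 0.0079],"angular":[-0.0001, -0.0, -0.0169],"gripper":1},
{"travel":[0.0073, -0.0205, 0.0079],"angular":[-0.0001, -0.0, -0.0169],"gripper":1},
{"travel":[0.0094, -0.0196, 0.0079],"angular":[-0.0001, -0.0, -0.0169],"gripper":1},
{"travel":[0.0115, -0.0185, 0.0079],"angular":[-0.0001, -0.0, -0.0169],"gripper":1},
{"travel":[0.0134, -0.0172, 0.0078],"angular":[-0.0001, -0.0, -0.0169],"gripper":1},
-- goal 1 [0.57 0.04 0.13] n 4
{"travel":[0.0062, -0.0, 0.0406],"angular":[0.0, -0.0, 0.0],"gripper":1},
{"travel":[0.0063, 0.0, 0.0406],"angular":[0.0, -0.0, 0.0],"gripper":1},
{"travel":[0.0063, 0.0, 0.0406],"angular":[0.0, -0.0, 0.0],"gripper":1},
{"travel":[0.0062, -0.0, 0.0406],"angular":[0.0, -0.0, 0.0],"gripper":1},
-- goal 2 [0.57  0.04  0.092] n 4
{"travel":[0.0, -0.0, 0.0119],"angular":[0.0, 0.0, 0.0],"gripper":1},
{"travel":[0.0, -0.0, 0.0119],"angular":[0.0, 0.0, 0.0],"gripper":1},
{"travel":[0.0, -0.0, 0.0119],"angular":[0.0, 0.0, 0.0],"gripper":1},
{"travel":[0.0, -0.0, 0.0119],"angular":[0.0, 0.0, 0.0],"gripper":1},
chest [-242. -410.    0.] 0.21
```

play_rows:
  steps:
    - {"travel":[0.005,-0.021,0.008],"angular":[0,0,-0.017],"gripper":1}
    - {"travel":[0.0075,-0.0205,0.008],"angular":[0,0,-0.017],"gripper":1}
    - {"travel":[0.0095,-0.0195,0.008],"angular":[0,0,-0.017],"gripper":1}
    - {"travel":[0.0115,-0.0175,0.008],"angular":[0,0,-0.017],"gripper":1}
    - {"travel":[0.0135,-0.0165,0.008],"angular":[0,0,-0.017],"gripper":1}
    - {"travel":[0.006,0,0.0405],"angular":[0,0,0],"gripper":1}
    - {"travel":[0.0065,0,0.0405],"angular":[0,0,0],"gripper":1}
    - {"travel":[0.0065,0,0.0405],"angular":[0,0,0],"gripper":1}

```text
time: 12.23
tcp_pos: [0.5665, 0.0378, 0.1616]
orientation: [-3.085, -0.584, -0.004]
wrist_force: [1.4, 0.6, -0.6]
opening: 0.0456
grasp_force: 30.0
```

Run:
```python
from h import *
stat()
rows([(w([-40,0,84.1+6+25]),rot(0,0)),(w([-40,0,84.1+6+1]),rot(0,0),8)],1)
```

```text
t 12.23 tcp [0.567 0.038 0.162] tip chest [-44.    1.   95.6] z [ 0.  0. -1.] F [ 1.4  0.6 -0.6] open 0.046 grip 30.0 q [-0.07  0.55  1.58  0.    1.01  1.13]
-- goal 0 [0.571 0.038 0.115] n 2
{"travel":[0.0025, 0.0006, 0.0291],"angular":[-0.0001, -0.0002, 0.0002],"gripper":1},
{"travel":[0.0025, 0.0006, 0.0291],"angular":[-0.0001, -0.0002, 0.0002],"gripper":1},
-- goal 1 [0.571 0.038 0.091] n 3
{"travel":[0.0, -0.0, 0.01],"angular":[0.0, 0.0, -0.0],"gripper":1},
{"travel":[0.0, -0.0, 0.01],"angular":[0.0, 0.0, 0.0],"gripper":1},
{"travel":[0.0, -0.0, 0.01],"angular":[0.0, 0.0, 0.0],"gripper":1},
```

play_rows:
  steps:
    - {"travel":[0.0025,0.0005,0.029],"angular":[0,0,0],"gripper":1}
    - {"travel":[0.0025,0.0005,0.029],"angular":[0,0,0],"gripper":1}
    - {"travel":[0,0,0.01],"angular":[0,0,0],"gripper":1}
    - {"travel":[0,0,0.01],"angular":[0,0,0],"gripper":1}
    - {"travel":[0,0,0.0075],"angular":[0,0,0],"gripper":1}
    - {"travel":[0,0,0],"angular":[0,0,0],"gripper":1}
    - {"travel":[0,0,0],"angular":[0,0,0],"gripper":1}

```text
time: 12.82
tcp_pos: [0.5706, 0.039, 0.095]
orientation: [-3.085, -0.585, -0.004]
wrist_force: [0.2, 0.2, -1.1]
opening: 0.0453
grasp_force: 30.0
```

play_rows:
  steps:
    - {"travel":[0,0,0.003],"angular":[0,0,0],"gripper":1}
    - {"travel":[0,0,0.0025],"angular":[0,0,0],"gripper":1}
    - {"travel":[0,0,0],"angular":[0,0,0],"gripper":1}

```text
time: 13.07
tcp_pos: [0.5704, 0.0392, 0.0901]
orientation: [-3.085, -0.586, -0.003]
wrist_force: [0.5, 0.5, -1.1]
opening: 0.0451
grasp_force: 30.0
```

play_rows:
  steps:
    - {"travel":[0,0,0.002],"angular":[0,0,0],"gripper":1}
    - {"travel":[0,0,0],"angular":[0,0,0],"gripper":1}

```text
time: 13.23
tcp_pos: [0.5705, 0.0392, 0.09]
orientation: [-3.085, -0.586, -0.004]
wrist_force: [-4.2, -0.2, 12.1]
opening: 0.0451
grasp_force: 30.0
```

play_rows:
  steps:
    - {"travel":[0,0,0],"angular":[0,0,0],"gripper":-0.35}
    - {"travel":[0,0,0],"angular":[0,0,0],"gripper":-0.35}
    - {"travel":[0,0,0],"angular":[0,0,0],"gripper":-0.35}
    - {"travel":[0,0,0],"angular":[0,0,0],"gripper":-0.35}

```text
time: 13.57
tcp_pos: [0.5702, 0.0392, 0.0881]
orientation: [-3.085, -0.586, -0.002]
wrist_force: [0.1, 0.3, -0.1]
opening: 0.0616
grasp_force: 0.0
```

play_rows:
  steps:
    - {"travel":[0,0,-0.015],"angular":[0,0,0],"gripper":-0.35}
    - {"travel":[0,0,-0.03],"angular":[0,0,0],"gripper":-0.35}
    - {"travel":[0,0,-0.04],"angular":[0,0,0],"gripper":-0.35}
    - {"travel":[-0.02,0,-0.045],"angular":[0,0,0],"gripper":1}
    - {"travel":[-0.045,0.01,-0.025],"angular":[0,0,0],"gripper":1}
    - {"travel":[-0.05,0.01,0],"angular":[0,0,0],"gripper":1}
    - {"travel":[-0.05,0.01,0],"angular":[0,0,0],"gripper":1}
    - {"travel":[0,0,0],"angular":[0,0,0],"gripper":1}

```text
time: 14.23
tcp_pos: [0.4502, -0.0332, 0.2112]
orientation: [-3.084, -0.583, 0.008]
wrist_force: [0.9, 0.9, -0.9]
opening: 0.0332
grasp_force: 0.0
```

Run:
```python
from h import *
stat(); lid()
for nm,z in(("jar_center",.0345),("relay_box",.006),("stay_knee",.115)):
  for p in place_of("top",nm): print(nm,np.round(p["point"][::-1],1),np.round(inch(onz("top",p["point"][::-1],z)),0),round(p["confidence"],2))
im=camera("top"); a=cv2.resize(im[130:310,170:370],None,fx=2.3,fy=2.3,interpolation=2)
im=camera("side"); b=cv2.resize(im[180:360,240:420],None,fx=2.3,fy=2.3,interpolation=2)
f=np.hstack([a,b])[:,:800]; cv2.imwrite("pics/p5.png",np.hstack([a[:,:400],b[:,:400]])[:,:,::-1])
```

```text
t 14.23 tcp [ 0.45  -0.033  0.211] tip chest [-178.6  -22.7  145.2] z [-0.  0. -1.] F [ 0.9  0.9 -0.9] open 0.033 grip 0.0 q [-0.24  0.3   1.83  0.    1.01  0.95]
lid_edge top [(array([239.1, 166.2]), 0.73)]
lid_edge side [(array([310.1, 215. ]), 0.69)]
lid_edge [ 59.6  -0.9 281.6] err 0.0073 a=1.468
stay_knee top [(array([312.4, 191. ]), 0.7), (array([265.1, 238. ]), 0.56)]
stay_knee side []
jar_center [443.3 325.9] [-367. -309.   34.] 0.74
jar_center [385.  294.4] [-254. -210.   34.] 0.65
jar_center [263.8 234.3] [-25.   3.  34.] 0.58
jar_center [399.1 253.7] [-178. -276.   34.] 0.55
relay_box [224.2 239.2] [ 3. 97.  6.] 0.96
stay_knee [312.4 191. ] [  13. -131.  115.] 0.7
stay_knee [265.1 238. ] [-50.   1. 115.] 0.56
stay_knee [238.6 166.3] [123.   2. 115.] 0.55
```

View pics/p5.png

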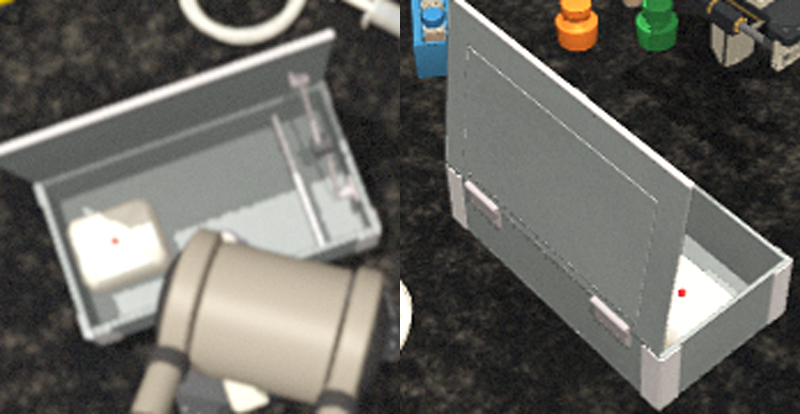

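The top crop shows the lid up, the stay locked with the knee near crop (322,150), and the bay with its partition. The jar is mostly hidden by the wrist, and the bystander jars look untouched. I'll back off a little to see both the jar and the knee.

play_rows:
  steps:
    - {"travel":[-0.04,0,-0.01],"angular":[0,0,0],"gripper":1}
    - {"travel":[-0.035,0,-0.01],"angular":[0,0,0],"gripper":1}
    - {"travel":[0,0,0],"angular":[0,0,0],"gripper":1}

```text
time: 15.03
tcp_pos: [0.3974, -0.054, 0.2281]
orientation: [-3.084, -0.586, 0.002]
wrist_force: [0.5, 1.0, 0.4]
opening: 0.0002
grasp_force: 0.0
```

Run:
```python
from h import *
stat()
im=camera("top"); a=cv2.resize(im[155:225,290:335],(400,622),interpolation=cv2.INTER_CUBIC)[:600]; b=cv2.resize(im[170:290,220:300],(400,600),interpolation=cv2.INTER_CUBIC)
cv2.imwrite("pics/k6.png",np.hstack([a,b])[:,:,::-1])
f=lambda X:np.round((proj("top",w(X))[0]-[290,155])*8.89)
print("K",f([10,-124,115]),"K ends",f([10,-144,115]),f([10,-104,115]),"A",f([-28,-124,52]),"B",f([69,-124,171]))
for nm,z in(("jar_center",.0345),("stay_knee",.115)):
  for p in place_of("top",nm): print(nm,np.round(p["point"][::-1],1),np.round(inch(onz("top",p["point"][::-1],z)),0),round(p["confidence"],2))
```

```text
t 15.03 tcp [ 0.397 -0.054  0.228] tip chest [-235.2  -23.   162.1] z [-0.  0. -1.] F [0.5 1.  0.4] open 0.000 grip 0.0 q [-0.33  0.19  1.93  0.    1.02  0.87]
K [175. 340.] K ends [250. 313.] [ 99. 367.] A [226. 536.] B [88. 52.]
jar_center [385.8 296.5] [-259. -210.   34.] 0.89
jar_center [268.1 236.8] [-34.  -4.  34.] 0.8
jar_center [398.9 256.8] [-185. -273.   34.] 0.73
jar_center [440.6 325.1] [-364. -304.   34.] 0.65
stay_knee [311.2 193.7] [   8. -127.  115.] 0.69
```

View pics/k6.png

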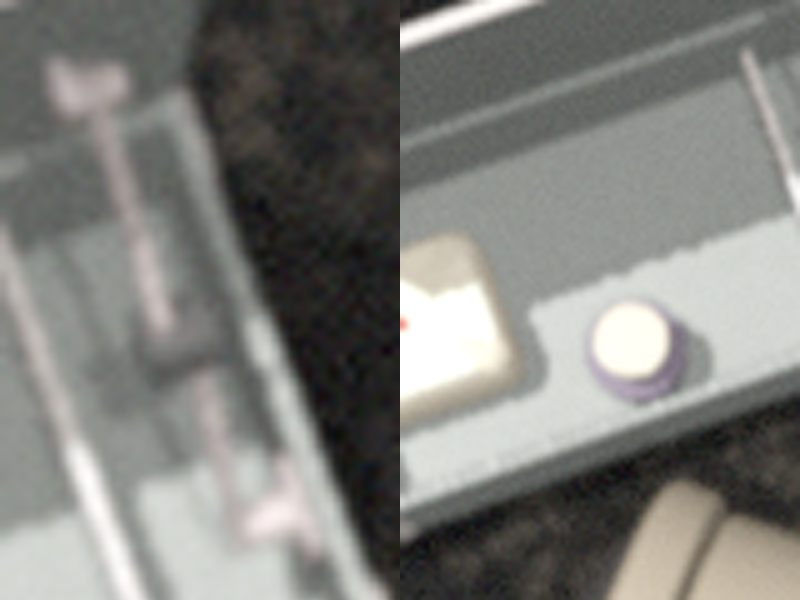

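The right half shows the jar upright in the bay at crop (635,345). In the left half the dark knee pin runs from about (140,350) to (225,330), with the upper bar on its inner side and the lower bar on its outer side. I'll press the outer part of the pin with the hand slightly tilted, so the gripper body catches the lid straight away.

```bash
cat >> h.py <<'E'
def bn(t): t=np.radians(t); return np.array([-np.sin(t),np.cos(t)]),np.array([np.cos(t),np.sin(t)]) # b (back along tool), n (upper side)
def lidpred(T,t): # predicted lid angle resting on hand with tip centre T=(x,z), and contact radius
    b,n=bn(t); best=(0,0,'')
    for nm,d in(("tip",9.5*n),("fing",60*b+9.5*n),("body",66*b+37.5*n),("rear",150*b+37.5*n)):
        v=np.array(T)+d-[80,84]; r=np.hypot(*v); a=np.pi-np.arctan2(v[1],v[0])+2/r
        if r<195 and a>best[0]: best=(a,r,nm)
    return best
def knee_tip(beta,t,off=0,side=3):
    b,n=bn(t); be=np.radians(beta); K=np.array([-28+74*np.cos(be),52+74*np.sin(be)]); return K+(10+off)*b-side*n
E
python3 - <<'E'
from h import *
stat()
t=18;Y=-140
G=[(w([-110,-130,300]),rot(10))]
T=knee_tip(59,t,40);G.append(goal([T[0],Y,T[1]],t))
T=knee_tip(59,t,6);G.append(goal([T[0],Y,T[1]],t)+(15,))
for be in(59,52,45,38,32,28):
    T=knee_tip(be,t); print(be,T,lidpred(T,t)); 
rows(G,1)
E
```

```text
t 15.18 tcp [ 0.401 -0.054  0.228] tip chest [-231.4  -24.3  161.9] z [ 0.  0. -1.] F [-0.3  0.6 -0.4] open 0.001 grip 0.0 q [-0.32  0.2   1.93  0.    1.02  0.87]
59 [  4.16947805 124.01389443] (np.float64(1.0992741684096135), np.float64(129.41614099718524), 'body')
52 [ 11.61560968 118.89630995] (np.float64(1.1347462301528495), np.float64(121.48113875991777), 'body')
45 [ 18.38256232 112.90941599] (np.float64(1.166597216420181), np.float64(113.19126887167184), 'body')
38 [ 24.36945627 106.14246335] (np.float64(1.2217814228647346), np.float64(188.4442803552736), 'rear')
32 [28.81221962 99.79753973] (np.float64(1.2328625892419653), np.float64(180.95197699256298), 'rear')
28 [31.39478238 95.32440983] (np.float64(1.238284379354773), np.float64(175.86768180693866), 'rear')
-- goal 0 [ 0.553 -0.108  0.3  ] n 5
{"travel":[0.0304, 0.0265, -0.018],"angular":[-0.0, 0.0055, 0.0001],"gripper":1},
{"travel":[0.031, 0.0265, -0.0169],"angular":[-0.0, 0.0055, 0.0001],"gripper":1},
{"travel":[0.0316, 0.0265, -0.0158],"angular":[-0.0, 0.0055, 0.0001],"gripper":1},
{"travel":[0.0321, 0.0265, -0.0147],"angular":[-0.0, 0.0055, 0.0001],"gripper":1},
{"travel":[0.0326, 0.0264, -0.0136],"angular":[-0.0, 0.0055, 0.0001],"gripper":1},
-- goal 1 [ 0.632 -0.088  0.225] n 3
{"travel":[0.028, 0.0042, 0.0367],"angular":[0.0, 0.0074, -0.0],"gripper":1},
{"travel":[0.0262, 0.0042, 0.038],"angular":[0.0, 0.0074, 0.0],"gripper":1},
{"travel":[0.0244, 0.0042, 0.0392],"angular":[0.0, 0.0074, 0.0],"gripper":1},
-- goal 2 [ 0.642 -0.084  0.192] n 3
{"travel":[-0.0, -0.0, 0.0142],"angular":[-0.0, -0.0, 0.0],"gripper":1},
{"travel":[0.0, 0.0, 0.0142],"angular":[0.0, -0.0, 0.0],"gripper":1},
{"travel":[-0.0, -0.0, 0.0142],"angular":[-0.0, 0.0, -0.0],"gripper":1},
```

play_rows:
  steps:
    - {"travel":[0.0305,0.0265,-0.018],"angular":[0,0.0055,0],"gripper":1}
    - {"travel":[0.031,0.0265,-0.017],"angular":[0,0.0055,0],"gripper":1}
    - {"travel":[0.0315,0.0265,-0.016],"angular":[0,0.0055,0],"gripper":1}
    - {"travel":[0.032,0.0265,-0.0145],"angular":[0,0.0055,0],"gripper":1}
    - {"travel":[0.0325,0.0265,-0.0135],"angular":[0,0.0055,0],"gripper":1}
    - {"travel":[0.014,0.002,0.018],"angular":[0,0.0075,0],"gripper":1}
    - {"travel":[0.027,0.0045,0.0375],"angular":[0,0.0075,0],"gripper":1}

```text
time: 15.77
tcp_pos: [0.5956, -0.0988, 0.2657]
orientation: [-3.012, -0.571, -0.42]
wrist_force: [0.8, 0.6, 0.3]
opening: 0.0004
grasp_force: 0.0
```

Run:
```python
from h import *
stat()
t=18;Y=-140;G=[]
T=knee_tip(59,t,30);G.append(goal([T[0],Y,T[1]],t))
T=knee_tip(59,t,3);G.append(goal([T[0],Y,T[1]],t)+(14,))
rows(G,1)
```

```text
t 15.77 tcp [ 0.596 -0.099  0.266] tip chest [ -48.7 -137.1  202.2] z [ 0.27 -0.   -0.96] F [0.8 0.6 0.3] open 0.000 grip 0.0 q [-0.37  0.41  1.52  0.22  1.01  0.73]
-- goal 0 [ 0.635 -0.087  0.215] n 2
{"travel":[0.0162, 0.0019, 0.0373],"angular":[0.0002, 0.003, 0.0003],"gripper":1},
{"travel":[0.0155, 0.0019, 0.0376],"angular":[0.0002, 0.003, 0.0003],"gripper":1},
-- goal 1 [ 0.643 -0.084  0.19 ] n 2
{"travel":[-0.0, -0.0, 0.0169],"angular":[0.0, -0.0, -0.0],"gripper":1},
{"travel":[0.0, 0.0, 0.0169],"angular":[0.0, -0.0, -0.0],"gripper":1},
```

play_rows:
  steps:
    - {"travel":[0.016,0.002,0.0375],"angular":[0,0.003,0],"gripper":1}
    - {"travel":[0.0155,0.002,0.0375],"angular":[0,0.003,0],"gripper":1}
    - {"travel":[0,0,0.0125],"angular":[0,0,0],"gripper":1}
    - {"travel":[0,0,0.01],"angular":[0,0,0],"gripper":1}
    - {"travel":[0,0,0.0],"angular":[0,0,0],"gripper":1}

```text
time: 16.18
tcp_pos: [0.6363, -0.0829, 0.1929]
orientation: [-2.994, -0.569, -0.457]
wrist_force: [0.3, -0.1, 0.5]
opening: 0.0005
grasp_force: 0.0
```

Run:
```python
from h import *
stat(); lid()
t=18;Y=-140;G=[]
for be in(59,52,45,38,32,28,25):
  T=knee_tip(be,t);G.append(goal([T[0],Y,T[1]],t)+(12,))
rows(G,1)
im=camera("top"); a=cv2.resize(im[130:230,250:350],(500,500),interpolation=cv2.INTER_CUBIC)
cv2.imwrite("pics/k7.png",a[:,:,::-1])
```

```text
t 16.18 tcp [ 0.636 -0.083  0.193] tip chest [  -3.3 -136.6  129.9] z [ 0.3   0.   -0.95] F [ 0.3 -0.1  0.5] open 0.001 grip 0.0 q [-0.33  0.54  1.53  0.26  0.86  0.72]
lid_edge top [(array([238.9, 169.7]), 0.61)]
lid_edge side [(array([311.6, 216.9]), 0.94)]
lid_edge [ 56.3   1.  275.6] err 0.0049 a=1.447
stay_knee top []
stay_knee side []
-- goal 0 [ 0.644 -0.083  0.187] n 1
{"travel":[0.0044, 0.0025, 0.014],"angular":[-0.0002, 0.001, 0.0005],"gripper":1},
-- goal 1 [ 0.651 -0.081  0.182] n 1
{"travel":[0.0069, 0.0, 0.009],"angular":[0.0, 0.0, 0.0],"gripper":1},
-- goal 2 [ 0.657 -0.078  0.176] n 1
{"travel":[0.0057, -0.0, 0.0097],"angular":[0.0, 0.0, 0.0],"gripper":1},
-- goal 3 [ 0.663 -0.076  0.169] n 1
{"travel":[0.0045, -0.0, 0.0104],"angular":[0.0, 0.0, 0.0],"gripper":1},
-- goal 4 [ 0.667 -0.074  0.163] n 1
{"travel":[0.0028, 0.0, 0.0093],"angular":[0.0, 0.0, 0.0],"gripper":1},
-- goal 5 [ 0.669 -0.073  0.158] n 1
{"travel":[0.0013, 0.0, 0.0063],"angular":[0.0, 0.0, 0.0],"gripper":1},
-- goal 6 [ 0.671 -0.073  0.155] n 1
{"travel":[0.0007, 0.0, 0.0048],"angular":[0.0, 0.0, 0.0],"gripper":1},
```

View pics/k7.png

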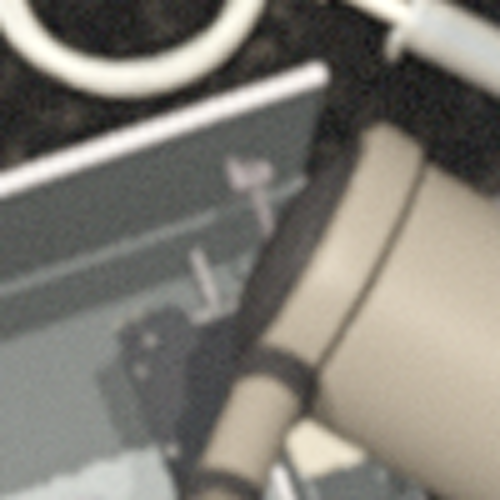

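The hand is above the knee, with the fingertips hidden under the wrist at crop (250,330). The lid is still open at about 1.44, and the wrist stays clear of it. Pressing the knee now.

play_rows:
  steps:
    - {"travel":[0.0045,0.0025,0.01],"angular":[0,0.002,0],"gripper":1}
    - {"travel":[0.006,0,0.009],"angular":[0,0.002,0],"gripper":1}
    - {"travel":[0.006,0,0.0095],"angular":[0,0.002,0],"gripper":1}
    - {"travel":[0.0045,0,0.009],"angular":[0,0.002,0],"gripper":1}

```text
time: 16.87
tcp_pos: [0.6616, -0.076, 0.1709]
orientation: [-2.974, -0.564, -0.537]
wrist_force: [-1.3, -3.0, 0.3]
opening: 0.0008
grasp_force: 1.5
```

Run:
```python
from h import *
stat(); lid()
t=20;Y=-140;G=[]
for be in(42,36,32,28,25):
  T=knee_tip(be,t);print(be,lidpred(T,t));G.append(goal([T[0],Y,T[1]],t)+(12,))
rows(G,1)
```

```text
t 16.87 tcp [ 0.662 -0.076  0.171] tip chest [  26.1 -139.5  109.1] z [ 0.35  0.   -0.94] F [-1.3 -3.   0.3] open 0.001 grip 1.5 q [-0.32  0.59  1.52  0.32  0.78  0.68]
lid_edge top [(array([240.8, 172. ]), 0.68), (array([456.6, 261.1]), 0.66)]
lid_edge side [(array([315.7, 215.3]), 0.94)]
lid_edge [ 49.1   0.9 275.8] err 0.0095 a=1.411
stay_knee top []
stay_knee side [(array([344.5, 183.9]), 0.48)]
42 (np.float64(1.1841383227343327), np.float64(194.8119587738092), 'rear')
36 (np.float64(1.19611752001419), np.float64(187.3885269758771), 'rear')
32 (np.float64(1.202264520555808), np.float64(182.33791682879982), 'rear')
28 (np.float64(1.2067658735464228), np.float64(177.2278758379885), 'rear')
25 (np.float64(1.2089631527632132), np.float64(173.36873475644612), 'rear')
-- goal 0 [ 0.657 -0.078  0.172] n 1
{"travel":[-0.0049, 0.0009, -0.0021],"angular":[-0.0005, -0.0012, 0.0005],"gripper":1},
-- goal 1 [ 0.662 -0.076  0.166] n 1
{"travel":[0.0032, 0.0, 0.0092],"angular":[-0.0, -0.0, -0.0],"gripper":1},
-- goal 2 [ 0.664 -0.075  0.162] n 1
{"travel":[0.0016, -0.0, 0.0063],"angular":[-0.0, -0.0, -0.0],"gripper":1},
-- goal 3 [ 0.667 -0.074  0.157] n 1
{"travel":[0.0011, -0.0, 0.0064],"angular":[0.0, 0.0, 0.0],"gripper":1},
-- goal 4 [ 0.668 -0.074  0.154] n 1
{"travel":[0.0005, 0.0, 0.0048],"angular":[0.0, 0.0, 0.0],"gripper":1},
```

play_rows:
  steps:
    - {"travel":[0.003,0,0.007],"angular":[0,0,0],"gripper":1}
    - {"travel":[0.002,0,0.007],"angular":[0,0,0],"gripper":1}
    - {"travel":[0.001,0,0.004],"angular":[0,0,0],"gripper":1}

```text
time: 17.42
tcp_pos: [0.6704, -0.0735, 0.1599]
orientation: [-2.976, -0.565, -0.537]
wrist_force: [-3.4, -8.4, 3.3]
opening: 0.0006
grasp_force: 4.0
```

Run:
```python
from h import *
stat(); lid()
```

```text
t 17.42 tcp [ 0.67  -0.074  0.16 ] tip chest [  35.3 -140.5   98.1] z [ 0.35  0.   -0.94] F [-3.4 -8.4  3.3] open 0.001 grip 4.0 q [-0.31  0.62  1.5   0.32  0.76  0.68]
lid_edge top [(array([243.2, 187.6]), 0.92), (array([267.1, 237.3]), 0.4)]
lid_edge side [(array([328.2, 214.1]), 0.84)]
lid_edge [ 22.6   6.5 265.8] err 0.0085 a=1.265
stay_knee top []
stay_knee side [(array([341. , 183.9]), 0.54)]
```

```bash
cat > path.py <<'E'
from h import *
def seg(wps,step=18):
    out=[]
    for (x0,z0,t0),(x1,z1,t1) in zip(wps[:-1],wps[1:]):
        n=int(np.ceil(max(np.hypot(x1-x0,z1-z0)/step,abs(t1-t0)/5)))
        for i in range(1,n+1):
            s=i/n; out.append((x0+(x1-x0)*s,z0+(z1-z0)*s,t0+(t1-t0)*s))
    return out
E
python3 - <<'E'
from path import *
def P(a,r,t): x,_,z=lidtip(a,r); return (x,z,t)
stat(); lid()
wp=[(35,98,20.5),(22,135,24),(12,165,32),P(1.15,120,40),P(1.1,145,42),P(1.0,168,42),P(.8,172,42)]
for q in seg(wp): a,r,n=lidpred(q[:2],q[2]); print(np.round(q,0),"a=%.2f r=%.0f %s"%(a,r,n))
E
```

```text
t 17.72 tcp [ 0.67  -0.074  0.159] tip chest [  34.9 -140.6   97.3] z [ 0.35  0.   -0.94] F [ 2.4 -5.4 -2.7] open 0.000 grip 3.0 q [-0.31  0.62  1.5   0.32  0.76  0.68]
lid_edge top [(array([247.8, 190. ]), 0.79)]
lid_edge side [(array([325. , 211.1]), 0.78)]
lid_edge [ 18.3  -2.6 263.5] err 0.0017 a=1.240
stay_knee top []
stay_knee side []
[ 31. 110.  22.] a=1.22 r=109 body
[ 26. 123.  23.] a=1.21 r=122 body
[ 22. 135.  24.] a=1.21 r=136 body
[ 17. 150.  28.] a=1.18 r=154 body
[ 12. 165.  32.] a=1.16 r=172 body
[ 16. 177.  36.] a=1.18 r=183 body
[ 20. 189.  40.] a=1.19 r=194 body
[ 12. 198.  41.] a=1.12 r=135 tip
[  4. 208.  42.] a=1.10 r=147 tip
[ -8. 214.  42.] a=1.05 r=158 tip
[-20. 219.  42.] a=1.00 r=170 tip
[-34. 209.  42.] a=0.90 r=170 tip
[-48. 199.  42.] a=0.80 r=172 tip
```

The lid rests on the hand at about 1.24 rad, close to the predicted 1.21. Next I'll slide out along the lid and gradually bring the fingertips under it.

Run:
```python
from path import *
def P(a,r,t): x,_,z=lidtip(a,r); return (x,z,t)
wp=[(35,97.5,20.5),(22,135,24),(12,165,32),P(1.15,120,40),P(1.1,145,42)]
rows([goal([x,-147,z],t)+(30,) for x,z,t in seg(wp)],1)
```

```text
-- goal 0 [ 0.667 -0.082  0.171] n 1
{"travel":[-0.0012, 0.0079, -0.0168],"angular":[-0.0002, 0.0035, 0.0004],"gripper":1},
-- goal 1 [ 0.662 -0.084  0.183] n 1
{"travel":[-0.0009, 0.0, -0.0165],"angular":[0.0, 0.0032, -0.0],"gripper":1},
-- goal 2 [ 0.657 -0.086  0.195] n 1
{"travel":[-0.0006, -0.0, -0.0165],"angular":[0.0, 0.0032, 0.0],"gripper":1},
-- goal 3 [ 0.648 -0.089  0.208] n 1
{"travel":[-0.0038, -0.0, -0.0195],"angular":[0.0, 0.0111, -0.0],"gripper":1},
-- goal 4 [ 0.64  -0.092  0.221] n 1
{"travel":[-0.0025, 0.0, -0.0193],"angular":[-0.0, 0.0111, 0.0],"gripper":1},
-- goal 5 [ 0.64  -0.092  0.23 ] n 1
{"travel":[0.0066, -0.0, -0.0096],"angular":[0.0, 0.0111, 0.0],"gripper":1},
-- goal 6 [ 0.641 -0.092  0.239] n 1
{"travel":[0.0073, 0.0, -0.0087],"angular":[0.0, 0.0111, 0.0],"gripper":1},
-- goal 7 [ 0.632 -0.095  0.248] n 1
{"travel":[-0.0016, -0.0, -0.0158],"angular":[-0.0, 0.0028, -0.0],"gripper":1},
-- goal 8 [ 0.624 -0.099  0.257] n 1
{"travel":[-0.0014, 0.0, -0.0158],"angular":[-0.0, 0.0028, -0.0],"gripper":1},
```

play_rows:
  steps:
    - {"travel":[-0.001,0.004,-0.0085],"angular":[0,0.0015,0],"gripper":1}
    - {"travel":[-0.001,0.004,-0.0085],"angular":[0,0.0015,0],"gripper":1}
    - {"travel":[-0.001,0,-0.0165],"angular":[0,0.0035,0],"gripper":1}
    - {"travel":[-0.0005,0,-0.0165],"angular":[0,0.0035,0],"gripper":1}
    - {"travel":[0,0,0],"angular":[0,0,0],"gripper":1}

```text
time: 18.43
tcp_pos: [0.6556, -0.0855, 0.1984]
orientation: [-2.945, -0.559, -0.631]
wrist_force: [-1.6, -0.2, 1.1]
opening: 0.0005
grasp_force: 0.0
```

Run:
```python
from path import *
stat(); lid()
def P(a,r,t): x,_,z=lidtip(a,r); return (x,z,t)
s=sense();r=Ro.from_rotvec(s["orientation"]);T=inch(s["tcp_pos"]+r.apply([0,0,.066]));t=np.degrees(np.arcsin((C.T@r.apply([0,0,1]))[0]))
print(lidpred((T[0],T[2]),t))
wp=[(T[0],T[2],t),(12,165,32),P(1.15,120,40),P(1.1,145,42)]
rows([goal([x,-147,z],t)+(30,) for x,z,t in seg(wp)],1)
```

```text
t 18.43 tcp [ 0.656 -0.086  0.198] tip chest [  21.1 -146.3  138.2] z [ 0.41  0.   -0.91] F [-1.6 -0.2  1.1] open 0.000 grip 0.0 q [-0.35  0.54  1.55  0.4   0.77  0.59]
lid_edge top [(array([246.2, 197.1]), 0.73)]
lid_edge side [(array([332.6, 209.1]), 0.88), (array([330.8, 292.9]), 0.16)]
lid_edge [  5.6   4.7 265.8] err 0.0018 a=1.182
stay_knee top []
stay_knee side []
(np.float64(1.2024699035897517), np.float64(136.5375961199255), 'body')
-- goal 0 [ 0.648 -0.089  0.208] n 1
{"travel":[-0.0036, 0.0015, -0.0193],"angular":[-0.0006, 0.0111, 0.0004],"gripper":1},
-- goal 1 [ 0.64  -0.092  0.221] n 1
{"travel":[-0.0023, 0.0, -0.0191],"angular":[-0.0, 0.0111, 0.0],"gripper":1},
-- goal 2 [ 0.64  -0.092  0.23 ] n 1
{"travel":[0.0066, -0.0, -0.0096],"angular":[-0.0, 0.0111, 0.0],"gripper":1},
-- goal 3 [ 0.641 -0.092  0.239] n 1
{"travel":[0.0073, 0.0, -0.0087],"angular":[0.0, 0.0111, -0.0],"gripper":1},
-- goal 4 [ 0.632 -0.095  0.248] n 1
{"travel":[-0.0016, -0.0, -0.0158],"angular":[0.0, 0.0028, 0.0],"gripper":1},
-- goal 5 [ 0.624 -0.099  0.257] n 1
{"travel":[-0.0014, 0.0, -0.0158],"angular":[0.0, 0.0028, -0.0],"gripper":1},
```

play_rows:
  steps:
    - {"travel":[-0.0035,0.0005,-0.0195],"angular":[0,0.011,0],"gripper":1}
    - {"travel":[-0.0025,0,-0.019],"angular":[0,0.011,0],"gripper":1}
    - {"travel":[0.0065,0,-0.0095],"angular":[0,0.011,0],"gripper":1}
    - {"travel":[0.0075,0,-0.0085],"angular":[0,0.011,0],"gripper":1}
    - {"travel":[-0.0015,0,-0.016],"angular":[0,0.003,0],"gripper":1}
    - {"travel":[0,0,0],"angular":[0,0,0],"gripper":1}

```text
time: 19.23
tcp_pos: [0.6318, -0.0953, 0.2496]
orientation: [-2.776, -0.524, -1.038]
wrist_force: [-3.1, -0.5, 0.3]
opening: 0.0006
grasp_force: 1.4
```

```bash
cat > nx.py <<'E'
from path import *
def P(a,r,t): x,_,z=lidtip(a,r); return (x,z,t)
def go(wp,y=-147,v=18):
    stat(); lid()
    s=sense();r=Ro.from_rotvec(s["orientation"]);T=inch(s["tcp_pos"]+r.apply([0,0,.066]));t=np.degrees(np.arcsin((C.T@r.apply([0,0,1]))[0]))
    print("tilt %.1f"%t,"pred",lidpred((T[0],T[2]),t))
    q=seg([(T[0],T[2],t)]+wp,v)
    for k in q: print("%.2f %.0f %s"%lidpred(k[:2],k[2]),end="; ")
    print(); rows([goal([x,y,z],t)+(40,) for x,z,t in q],1)
E
python3 - <<'E'
from nx import *
go([P(1.1,150,41),P(1.0,168,41),P(.8,172,41),P(.6,174,41)])
E
```

```text
t 19.23 tcp [ 0.632 -0.095  0.25 ] tip chest [  11.6 -146.6  199.8] z [ 0.66  0.   -0.75] F [-3.1 -0.5  0.3] open 0.001 grip 1.4 q [-0.47  0.41  1.73  0.89  0.68  0.1 ]
lid_edge top [(array([249.2, 201.6]), 0.97), (array([239.5, 326.3]), 0.38)]
lid_edge side [(array([338. , 208.9]), 0.93)]
lid_edge [ -4.9   4.5 260.5] err 0.0072 a=1.123
stay_knee top [(array([267.1, 240.8]), 0.38)]
stay_knee side []
tilt 40.9 pred (np.float64(1.1223707167068109), np.float64(134.90772170892762), 'tip')
1.10 152 tip; 1.05 161 tip; 1.00 169 tip; 0.90 170 tip; 0.80 171 tip; 0.70 171 tip; 0.60 172 tip; 
-- goal 0 [ 0.623 -0.099  0.262] n 1
{"travel":[0.0011, 0.0005, -0.0221],"angular":[-0.0006, 0.0003, 0.0003],"gripper":1},
-- goal 1 [ 0.612 -0.103  0.266] n 1
{"travel":[-0.0077, 0.0, -0.0122],"angular":[0.0, -0.0, -0.0],"gripper":1},
-- goal 2 [ 0.602 -0.107  0.269] n 1
{"travel":[-0.0077, 0.0, -0.0122],"angular":[0.0, 0.0, 0.0],"gripper":1},
-- goal 3 [ 0.589 -0.112  0.259] n 1
{"travel":[-0.0211, 0.0, -0.002],"angular":[0.0, 0.0, 0.0],"gripper":1},
-- goal 4 [ 0.576 -0.117  0.249] n 1
{"travel":[-0.0211, 0.0, -0.002],"angular":[0.0, 0.0, 0.0],"gripper":1},
-- goal 5 [ 0.566 -0.121  0.236] n 1
{"travel":[-0.0213, -0.0, 0.0035],"angular":[0.0, 0.0, 0.0],"gripper":1},
-- goal 6 [ 0.556 -0.125  0.223] n 1
{"travel":[-0.0213, -0.0, 0.0035],"angular":[0.0, 0.0, 0.0],"gripper":1},
```

play_rows:
  steps:
    - {"travel":[0.001,-0.002,-0.011],"angular":[0,0,0],"gripper":1}
    - {"travel":[0,-0.002,-0.011],"angular":[0,0,0],"gripper":1}
    - {"travel":[-0.0075,-0.002,-0.012],"angular":[0,0,0],"gripper":1}
    - {"travel":[-0.0075,-0.002,-0.012],"angular":[0,0,0],"gripper":1}
    - {"travel":[-0.0105,-0.002,-0.001],"angular":[0,0,0],"gripper":1}
    - {"travel":[-0.0105,-0.002,-0.001],"angular":[0,0,0],"gripper":1}
    - {"travel":[-0.0105,-0.002,-0.001],"angular":[0,0,0],"gripper":1}
    - {"travel":[-0.0105,-0.002,-0.001],"angular":[0,0,0],"gripper":1}

```text
time: 20.2
tcp_pos: [0.5707, -0.1051, 0.2504]
orientation: [-2.776, -0.526, -1.038]
wrist_force: [0.0, -0.8, -0.7]
opening: 0.0006
grasp_force: 0.0
```

Run:
```python
from nx import *
go([P(.7,172,41),P(.5,174,41),P(.3,176,41),P(.15,178,41),P(.05,180,41)],-135,9)
```

```text
t 20.20 tcp [ 0.571 -0.105  0.25 ] tip chest [ -48.9 -133.6  200.6] z [ 0.66  0.   -0.75] F [ 0.  -0.8 -0.7] open 0.001 grip 0.0 q [-0.55  0.33  1.87  0.95  0.7  -0.03]
lid_edge top [(array([259.2, 227.4]), 0.8)]
lid_edge side [(array([356.5, 209.1]), 0.59), (array([342.8, 181.1]), 0.51)]
lid_edge [-52.4   5.3 231.3] err 0.0097 a=0.839
stay_knee top []
stay_knee side []
tilt 41.0 pred (np.float64(0.8043027548638336), np.float64(172.0537090826318), 'tip')
0.77 171 tip; 0.73 171 tip; 0.70 171 tip; 0.65 170 tip; 0.60 170 tip; 0.55 170 tip; 0.50 171 tip; 0.45 170 tip; 0.39 170 tip; 0.34 170 tip; 0.29 171 tip; 0.24 171 tip; 0.19 171 tip; 0.14 172 tip; 0.08 172 tip; 0.03 173 tip; 
-- goal 0 [ 0.569 -0.107  0.245] n 1
{"travel":[-0.0074, 0.0013, 0.0015],"angular":[-0.0006, 0.0, 0.0003],"gripper":1},
-- goal 1 [ 0.565 -0.109  0.241] n 1
{"travel":[-0.0074, 0.0, 0.0015],"angular":[-0.0, 0.0, 0.0],"gripper":1},
-- goal 2 [ 0.562 -0.11   0.236] n 1
{"travel":[-0.0074, 0.0, 0.0015],"angular":[-0.0, 0.0, 0.0],"gripper":1},
-- goal 3 [ 0.557 -0.112  0.229] n 1
{"travel":[-0.0104, -0.0, 0.0028],"an
[... 664 characters left out ...]
ular":[0.0, 0.0, 0.0],"gripper":1},
-- goal 10 [ 0.531 -0.122  0.175] n 1
{"travel":[-0.0098, 0.0, 0.0049],"angular":[0.0, 0.0, 0.0],"gripper":1},
-- goal 11 [ 0.529 -0.123  0.166] n 1
{"travel":[-0.009, 0.0, 0.0064],"angular":[0.0, 0.0, 0.0],"gripper":1},
-- goal 12 [ 0.528 -0.123  0.158] n 1
{"travel":[-0.009, 0.0, 0.0064],"angular":[0.0, 0.0, 0.0],"gripper":1},
-- goal 13 [ 0.526 -0.124  0.149] n 1
{"travel":[-0.009, 0.0, 0.0064],"angular":[0.0, 0.0, 0.0],"gripper":1},
-- goal 14 [ 0.524 -0.124  0.14 ] n 1
{"travel":[-0.0085, -0.0, 0.0073],"angular":[0.0, 0.0, 0.0],"gripper":1},
-- goal 15 [ 0.523 -0.125  0.131] n 1
{"travel":[-0.0085, -0.0, 0.0073],"angular":[0.0, 0.0, 0.0],"gripper":1},
```

play_rows:
  steps:
    - {"travel":[0,0,0],"angular":[0,0,0],"gripper":1}
    - {"travel":[-0.0035,0,0.0005],"angular":[0,0,0],"gripper":1}
    - {"travel":[-0.0035,0,0.0005],"angular":[0,0,0],"gripper":1}
    - {"travel":[-0.0035,0,0.0005],"angular":[0,0,0],"gripper":1}
    - {"travel":[-0.0035,0,0.0005],"angular":[0,0,0],"gripper":1}
    - {"travel":[-0.0045,0,0.001],"angular":[0,0,0],"gripper":1}
    - {"travel":[-0.0045,0,0.001],"angular":[0,0,0],"gripper":1}
    - {"travel":[-0.0045,0,0.001],"angular":[0,0,0],"gripper":1}

```text
time: 21.17
tcp_pos: [0.5585, -0.1102, 0.232]
orientation: [-2.776, -0.526, -1.036]
wrist_force: [-3.2, -0.9, 0.2]
opening: 0.0
grasp_force: 1.0
```

play_rows:
  steps:
    - {"travel":[-0.005,0,0.0015],"angular":[0,0,0],"gripper":1}
    - {"travel":[-0.005,0,0.0015],"angular":[0,0,0],"gripper":1}
    - {"travel":[-0.005,0,0.0015],"angular":[0,0,0],"gripper":1}
    - {"travel":[-0.005,0,0.0015],"angular":[0,0,0],"gripper":1}
    - {"travel":[-0.005,0,0.0015],"angular":[0,0,0],"gripper":1}
    - {"travel":[-0.005,0,0.0015],"angular":[0,0,0],"gripper":1}
    - {"travel":[-0.005,0,0.0025],"angular":[0,0,0],"gripper":1}
    - {"travel":[-0.005,0,0.0025],"angular":[0,0,0],"gripper":1}

```text
time: 21.83
tcp_pos: [0.5428, -0.1162, 0.2025]
orientation: [-2.776, -0.526, -1.036]
wrist_force: [-3.6, -0.7, -0.6]
opening: 0.0002
grasp_force: 1.4
```

Run:
```python
from nx import *
go([P(.3,176,41),P(.15,177,41),P(.05,178,41)],-135,9)
```

```text
t 21.83 tcp [ 0.543 -0.116  0.202] tip chest [ -79.  -133.8  152.6] z [ 0.66  0.   -0.76] F [-3.6 -0.7 -0.6] open 0.000 grip 1.4 q [-0.61  0.37  1.98  1.1   0.66 -0.27]
lid_edge top []
lid_edge side [(array([367.8, 216. ]), 0.58)]
stay_knee top []
stay_knee side []
tilt 40.9 pred (np.float64(0.4733852085272228), np.float64(169.17135280184945), 'tip')
0.43 169 tip; 0.38 169 tip; 0.34 170 tip; 0.29 171 tip; 0.24 171 tip; 0.19 170 tip; 0.14 171 tip; 0.08 171 tip; 0.03 171 tip; 
-- goal 0 [ 0.54  -0.118  0.196] n 1
{"travel":[-0.0088, 0.0013, 0.004],"angular":[-0.0006, 0.0, 0.0003],"gripper":1},
-- goal 1 [ 0.537 -0.119  0.189] n 1
{"travel":[-0.0088, -0.0, 0.004],"angular":[0.0, 0.0, 0.0],"gripper":1},
-- goal 2 [ 0.534 -0.121  0.182] n 1
{"travel":[-0.0088, 0.0, 0.004],"angular":[0.0, 0.0, -0.0],"gripper":1},
-- goal 3 [ 0.531 -0.122  0.175] n 1
{"travel":[-0.0088, 0.0, 0.004],"angular":[-0.0, 0.0, 0.0],"gripper":1},
-- goal 4 [ 0.53  -0.122  0.166] n 1
{"travel":[-0.0087, -0.0, 0.0067],"angular":[-0.0, -0.0, -0.0],"gripper":1},
-- goal 5 [ 0.528 -0.123  0.158] n 1
{"travel":[-0.0087, 0.0, 0.0067],"angular":[0.0, 0.0, 0.0],"gripper":1},
-- goal 6 [ 0.527 -0.124  0.149] n 1
{"travel":[-0.0087, -0.0, 0.0067],"angular":[0.0, 0.0, 0.0],"gripper":1},
-- goal 7 [ 0.526 -0.124  0.14 ] n 1
{"travel":[-0.008, -0.0, 0.0077],"angular":[0.0, 0.0, 0.0],"gripper":1},
-- goal 8 [ 0.525 -0.124  0.131] n 1
{"travel":[-0.008, 0.0, 0.0077],"angular":[0.0, 0.0, 0.0],"gripper":1},
```

play_rows:
  steps:
    - {"travel":[-0.0045,0,0.002],"angular":[0,0,0],"gripper":1}
    - {"travel":[-0.0045,0,0.002],"angular":[0,0,0],"gripper":1}
    - {"travel":[-0.0045,0,0.002],"angular":[0,0,0],"gripper":1}
    - {"travel":[-0.0045,0,0.002],"angular":[0,0,0],"gripper":1}
    - {"travel":[-0.0045,0,0.002],"angular":[0,0,0],"gripper":1}
    - {"travel":[-0.0045,0,0.002],"angular":[0,0,0],"gripper":1}
    - {"travel":[-0.0045,0,0.002],"angular":[0,0,0],"gripper":1}
    - {"travel":[-0.0045,0,0.002],"angular":[0,0,0],"gripper":1}

```text
time: 22.8
tcp_pos: [0.5306, -0.121, 0.174]
orientation: [-2.776, -0.526, -1.036]
wrist_force: [-0.8, -0.9, -2.5]
opening: 0.0007
grasp_force: 1.0
```

Run:
```python
from nx import *
go([P(.15,178,41),P(.0,179,41),(-105,55,41),(-125,45,41)],-135,9)
```

```text
t 22.80 tcp [ 0.531 -0.121  0.174] tip chest [ -92.1 -133.7  124.1] z [ 0.66  0.   -0.76] F [-0.8 -0.9 -2.5] open 0.001 grip 1.0 q [-0.63  0.41  2.03  1.2   0.64 -0.42]
lid_edge top [(array([270.1, 254. ]), 0.79), (array([415.8, 292.8]), 0.26)]
lid_edge side [(array([369.8, 226.7]), 0.78)]
lid_edge [-95.5   5.  153.2] err 0.0085 a=0.376
stay_knee top []
stay_knee side []
tilt 40.9 pred (np.float64(0.28787069421717854), np.float64(171.35816323095065), 'tip')
0.24 171 tip; 0.19 171 tip; 0.14 172 tip; 0.08 171 tip; 0.03 171 tip; 6.26 172 tip; 6.23 174 tip; 6.20 177 tip; 6.17 179 tip; 6.15 186 tip; 6.14 193 tip; 0.00 0 ; 
-- goal 0 [ 0.529 -0.123  0.166] n 1
{"travel":[-0.0087, 0.0014, 0.0064],"angular":[-0.0006, 0.0001, 0.0003],"gripper":1},
-- goal 1 [ 0.527 -0.123  0.157] n 1
{"travel":[-0.0087, -0.0, 0.0064],"angular":[0.0, 0.0001, -0.0],"gripper":1},
-- goal 2 [ 0.526 -0.124  0.149] n 1
{"travel":[-0.0087, 0.0, 0.0064],"angular":[-0.0, 0.0001, 0.0],"gripper":1},
-- goal 3 [ 0.525 -0.124  0.14 ] n 1
{"travel":[-0.0077, -0.0, 0.0081],"angular":[-0.0, -0.0, -0.0],"gripper":1},
-- goal 
[... 178 characters left out ...]
lar":[0.0, 0.0, 0.0],"gripper":1},
-- goal 6 [ 0.523 -0.125  0.116] n 1
{"travel":[-0.0067, -0.0, 0.0039],"angular":[0.0, 0.0, 0.0],"gripper":1},
-- goal 7 [ 0.521 -0.126  0.111] n 1
{"travel":[-0.0067, 0.0, 0.0039],"angular":[0.0, 0.0, 0.0],"gripper":1},
-- goal 8 [ 0.519 -0.127  0.105] n 1
{"travel":[-0.0067, -0.0, 0.0039],"angular":[0.0, 0.0, 0.0],"gripper":1},
-- goal 9 [ 0.513 -0.129  0.101] n 1
{"travel":[-0.009, 0.0, -0.0023],"angular":[0.0, 0.0, 0.0],"gripper":1},
-- goal 10 [ 0.506 -0.131  0.098] n 1
{"travel":[-0.009, -0.0, -0.0023],"angular":[0.0, 0.0, 0.0],"gripper":1},
-- goal 11 [ 0.5   -0.134  0.095] n 1
{"travel":[-0.009, -0.0, -0.0023],"angular":[0.0, 0.0, 0.0],"gripper":1},
```

Run:
```python
from nx import *
q=seg([(-92,124,41),(-100,85,41),(-106,50,41),(-130,46,41)],5)
import io
s=sense();r0=Ro.from_rotvec(s["orientation"]);p=None
for k in q:
    d=np.array([k[0]-(p or (-92,124))[0],0,k[1]-(p or (-92,124))[1]]); p=k
    print(np.round(r0.inv().apply(C@d)/800,4),np.round(k[:2]))
```

```text
[-0.0049  0.      0.0038] [-93. 119.]
[-0.0049  0.      0.0038] [-94. 114.]
[-0.0049  0.      0.0038] [-95. 109.]
[-0.0049  0.      0.0038] [-96. 104.]
[-0.0049  0.      0.0038] [-97. 100.]
[-0.0049  0.      0.0038] [-98.  95.]
[-0.0049  0.      0.0038] [-99.  90.]
[-0.0049  0.      0.0038] [-100.   85.]
[-0.0043  0.      0.0035] [-101.   81.]
[-0.0043  0.      0.0035] [-102.   76.]
[-0.0043  0.      0.0035] [-102.   72.]
[-0.0043  0.      0.0035] [-103.   68.]
[-0.0043  0.      0.0035] [-104.   63.]
[-0.0043  0.      0.0035] [-104.   59.]
[-0.0043  0.      0.0035] [-105.   54.]
[-0.0043  0.      0.0035] [-106.   50.]
[-0.0052 -0.     -0.0032] [-111.   49.]
[-0.0052 -0.     -0.0032] [-116.   48.]
[-0.0052 -0.     -0.0032] [-120.   48.]
[-0.0052 -0.     -0.0032] [-125.   47.]
[-0.0052 -0.     -0.0032] [-130.   46.]
```

play_rows:
  steps:
    - {"travel":[-0.005,0,0.004],"angular":[0,0,0],"gripper":1}
    - {"travel":[-0.005,0,0.004],"angular":[0,0,0],"gripper":1}
    - {"travel":[-0.005,0,0.004],"angular":[0,0,0],"gripper":1}
    - {"travel":[-0.005,0,0.004],"angular":[0,0,0],"gripper":1}
    - {"travel":[-0.005,0,0.004],"angular":[0,0,0],"gripper":1}
    - {"travel":[-0.005,0,0.004],"angular":[0,0,0],"gripper":1}
    - {"travel":[-0.005,0,0.004],"angular":[0,0,0],"gripper":1}
    - {"travel":[-0.005,0,0.004],"angular":[0,0,0],"gripper":1}

```text
time: 23.77
tcp_pos: [0.5231, -0.1239, 0.1334]
orientation: [-2.778, -0.526, -1.035]
wrist_force: [-5.8, -1.9, -1.2]
opening: 0.0005
grasp_force: 2.7
```

Run:
```python
from nx import *
stat(); lid()
```

```text
t 23.77 tcp [ 0.523 -0.124  0.133] tip chest [-100.2 -133.8   83.5] z [ 0.65  0.   -0.76] F [-5.8 -1.9 -1.2] open 0.000 grip 2.7 q [-0.65  0.49  2.08  1.35  0.61 -0.63]
lid_edge top [(array([275.6, 262.3]), 0.6), (array([457. , 261.1]), 0.25)]
lid_edge side [(array([373. , 235.6]), 0.9)]
lid_edge [-110.6    1.5  113.6] err 0.0094 a=0.154
stay_knee top []
stay_knee side []
```

play_rows:
  steps:
    - {"travel":[-0.0045,0,0.0035],"angular":[0,0,0],"gripper":1}
    - {"travel":[-0.0045,0,0.0035],"angular":[0,0,0],"gripper":1}
    - {"travel":[-0.0045,0,0.0035],"angular":[0,0,0],"gripper":1}
    - {"travel":[-0.004,0,0.0035],"angular":[0,0,0],"gripper":1}
    - {"travel":[-0.003,0,0.0025],"angular":[0,0,0],"gripper":1}
    - {"travel":[-0.003,0,0.0025],"angular":[0,0,0],"gripper":1}
    - {"travel":[-0.003,0,0.0025],"angular":[0,0,0],"gripper":1}
    - {"travel":[-0.003,0,0.0025],"angular":[0,0,0],"gripper":1}

```text
time: 24.73
tcp_pos: [0.519, -0.1255, 0.104]
orientation: [-2.776, -0.526, -1.037]
wrist_force: [-0.0, 0.3, 0.1]
opening: 0.0003
grasp_force: 0.0
```

Run:
```python
from nx import *
stat(); lid()
```

```text
t 24.73 tcp [ 0.519 -0.125  0.104] tip chest [-104.5 -133.7   54.2] z [ 0.66  0.   -0.75] F [-0.   0.3  0.1] open 0.000 grip 0.0 q [-0.66  0.56  2.1   1.47  0.6  -0.79]
lid_edge top [(array([274.9, 266.9]), 0.58), (array([262.9, 223.5]), 0.23)]
lid_edge side [(array([371.7, 245.5]), 0.79)]
lid_edge [-112.5    3.9   81.6] err 0.0007 a=-0.013
stay_knee top [(array([248.6, 187.5]), 0.47)]
stay_knee side [(array([294.1, 166.9]), 0.17)]
stay_knee [ 21.8 -31.5 346.1] err 0.0663 a=1.352
```

The lid is shut (edge at z≈82 mm) and the hand carries no load. I'll back out from under the lip and retreat.

play_rows:
  steps:
    - {"travel":[-0.004,0,0.003],"angular":[0,0,0],"gripper":1}
    - {"travel":[-0.0075,0,-0.0065],"angular":[0,0,0],"gripper":1}
    - {"travel":[-0.015,0,-0.013],"angular":[0,0,0],"gripper":1}
    - {"travel":[-0.02,0,-0.02],"angular":[0,0,0],"gripper":1}
    - {"travel":[0.005,0,-0.045],"angular":[0,0,0],"gripper":1}
    - {"travel":[0.01,0,-0.045],"angular":[0,0,0],"gripper":1}
    - {"travel":[0.01,0,-0.045],"angular":[0,0,0],"gripper":1}
    - {"travel":[0,0,0],"angular":[0,0,0],"gripper":1}

```text
time: 25.7
tcp_pos: [0.4221, -0.1653, 0.2008]
orientation: [-2.781, -0.528, -1.043]
wrist_force: [1.7, -1.4, 1.0]
opening: 0.0003
grasp_force: 0.0
```

Run:
```python
from nx import *
stat(); lid()
camera("top")
cv2.imwrite("pics/f8.png",np.hstack([camera("top")[140:380,160:500],camera("side")[100:340,220:480]])[:,:,::-1])
for nm in("beaker","vial_loose","bottle"):
  for c in("top","side"):
    for p in place_of(c,nm)[:2]: print(nm,c,np.round(onz(c,p["point"][::-1],0)[:2],3),round(p["confidence"],2))
```

```text
t 25.70 tcp [ 0.422 -0.165  0.201] tip chest [-209.2 -136.   151. ] z [ 0.66 -0.   -0.75] F [ 1.7 -1.4  1. ] open 0.000 grip 0.0 q [-0.92  0.26  2.18  1.07  0.8  -0.54]
lid_edge top [(array([273.9, 267.1]), 0.87)]
lid_edge side [(array([371.9, 247.5]), 0.69)]
lid_edge [-111.5    6.1   77.5] err 0.0003 a=-0.034
stay_knee top [(array([239.5, 325.7]), 0.53)]
stay_knee side []
beaker top [ 0.529 -0.42 ] 0.81
beaker side [ 0.534 -0.409] 0.63
vial_loose top [ 0.449 -0.304] 0.57
vial_loose side [ 0.454 -0.307] 0.72
bottle top [0.366 0.102] 0.61
bottle side [0.375 0.098] 0.74
```

View pics/f8.png

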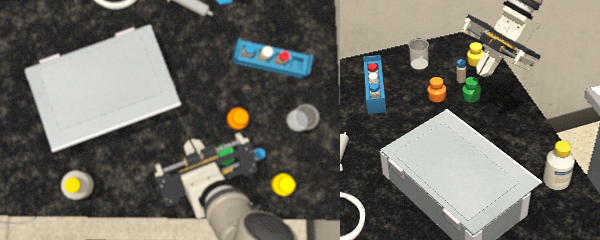

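The picture shows the lid fully shut and the violet jar gone from the bench. The beaker, vial, bottle and decoys are upright where they were, and the hand is clear of everything.

```bash
python3 -c "
from workcell import hand_in
print(hand_in())"
```

```text
the job is handed in; nothing more can be done
None
```

The violet jar stands upright in the chest's free bay, the stay was broken, the lid was eased down on the hand until fully shut, the beaker, vial and bottle are still standing where they were, and the job is handed in at about 26 s.

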